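Re-divide the kitting tote and load the changeover kit

TASK

Make up the changeover kit in the blue tote: first slide its two dividers so that the far compartment is long enough for the guide rails, the middle one takes the shim and the near one still has room for the bushes and collets. Then, in any order, lay both guide rails flat and lengthwise in the far compartment, put every bush and collet that stands on the bench between the tote and the surface plate in the near compartment, and fetch the thin slotted shim by edging it out over the near edge of the granite surface plate until it overhangs enough to pinch, then lay it flat in the middle compartment. Leave the micrometer, depth gauge and spanner where they are.

Things in the scene. Friction and masses are not known exactly. Their poses are not given: they have to be found in the camera images.
- tote: blue open kitting tote, fixed to the bench, 355 long (its x) x 140 wide (its y) x 40 high; floor and walls 5 thick, so the inside is 345 x 130; a lip sticks out 11 mm at each end. Origin at the centre of its underside, x along its length away from the robot (within 0.1 rad), z up
- divider_far (a joint): position in m of the far divider, which slides along the tote: 0 leaves 80 mm clear between it and the tote's far end wall, and that clear length is 80 mm + the value (0 to 0.085). Grows as the divider comes towards the robot. About 3 N of friction; it stays where it is left
- divider_near (a joint): position in m of the near divider: the clear length between it and the tote's near end wall is 40 mm + the value (0 to 0.100). Grows as the divider goes away from the robot. About 3 N of friction; stays where it is left. The clear middle space is 335 mm less the far and near clear lengths
- divider_far_tab (a point): middle of the orange grip tab on top of the far divider, 55 mm above the bench, on the tote's centre line; axes as the tote's. The tab is 10 thick (along the tote) x 40 wide and stands from 46 to 66 mm; below it a grey cross bar 10 thick, 150 wide lies over the tote's rim, and below that the divider wall, 5 thick, goes down to the floor
- divider_near_tab (a point): middle of the same orange tab on the near divider, 55 mm above the bench
- surface_plate: dark grey granite surface plate, fixed, 260 (its x, away from the robot) x 190 (its y) and 55 high; origin at the centre of its underside, z up
- plate_near_edge (a point): middle of the top edge of the surface plate on the robot's side; axes as the surface plate's, so -x points out over the edge
- shim_center (a point): middle of a flat bright steel shim, 100 (its x) x 56 (its y) x 3 thick, 0.12 kg, lying on the surface plate; a slot 16 wide and 30 long is cut into its end at +x, the front end at -x is solid. Its centre of mass lies 3 mm in front of this point. Lying flat it is too thin to grip; it slides easily on the granite (friction about 0.3) under a pressed fingertip; overhanging it can be gripped across its 56 mm width
- shim_front (a point): middle of the shim's solid front end, 50 mm from its centre, towards the robot; axes as the shim's
- rail_1_center (a point): centre of a steel guide rail, a bar 145 long (its x) x 15 wide (its y) x 14 high, 0.19 kg, with four dark screw holes on top, lying on the bench; both rails are always present
- rail_2_center (a point): centre of a steel guide rail, a bar 145 long (its x) x 15 wide (its y) x 14 high, 0.19 kg, with four dark screw holes on top, lying on the bench; both rails are always present
- bush_1_center (a point): centre of a grey flanged guide bush, 23 diameter, 32 high, standing flange up; its z is the part's axis. Two, three or all of the four bushes and collets are present
- bush_2_center (a point): centre of a grey flanged guide bush, 23 diameter, 32 high, standing flange up; its z is the part's axis. Two, three or all of the four bushes and collets are present
- collet_1_center (a point): centre of a light spring collet, 21 diameter, 30 high, standing; its z is the part's axis. Two, three or all of the four bushes and collets are present
- collet_2_center (a point): centre of a dark tall collet, 25 diameter, 52 high, standing; its z is the part's axis. Two, three or all of the four bushes and collets are present
- mic_center (a point): outside micrometer, 48 x 142 x 15, lying on the back of the surface plate: to be left alone; point at its middle, half-way up
- gauge_center (a point): depth gauge (bridge and rule), 98 x 88 x 26, lying on the bench to the right of the tote: to be left alone
- spanner_center (a point): black open-jaw spanner, 27 x 120 x 6, lying on the bench behind the rails: to be left alone
There are look-alikes about, which are no part of the job. Leave any orange or red look-alike of the part that bears bush_1_center alone.

How it is judged:
By the outcome, as a careful person would: the job done as asked, in the order asked, and still so for the second after the job is handed in, with the robot touching nothing.
Of bush_1, bush_2, collet_1, collet_2 only 2 to 4 are there at a start; the rules pass over those that are not, and their reading is None.
At some moment in a run one of rail_1, rail_2 may be knocked a few centimetres aside while the robot is not near it.
It also fails if it takes over 210 s, if anything falls off the work surface, if the arm or the gripper's body presses on something with over 40 N, if the wrist force passes 120 N, or if a joint passes its speed limit or range.

ROBOT

A 6-joint arm with a two-finger parallel gripper is mounted at the origin on a cart in front of the work surface, level with it; the furniture and walls round the work are solid. World frame = base frame: x ahead of the robot, y to its left, z up, the work surface at z = 0. Lengths are in mm, angles in rad, forces in N, time in s.
With the tool pointing down it reaches from about 275 to 850 mm from the base axis. Payload 19 kg.
Tool frame: the origin (TCP) lies at the very end of the fingers, on their centre line; the grasp point (between the pads) lies r.grip_point_offset behind it (r.grip_point_offset is the distance from the TCP to the grasp point, in mm); z points along the fingers, y is the line along which they close (so a half turn about z gives the same grasp; the last joint's range is limited). The gripper opens to 85 mm and grips with 20 to 120 N. Pads are 22 mm wide; open, the fingers measure 114 mm over their backs; the gripper's body (76 mm by 85 mm) begins 54 mm behind the grasp point. The pads swing forward as they close: fully open they stand 13 mm farther back than shut.
Start: joints at [1.168, 0.15, 1.437, -0, 1.554, -0.134], TCP at [152.711, 554.319, 231.267] pointing down, gripper open.
Joint ranges: [-2.8, 2.8], [-0.68, 2.1], [0.12, 2.68], [-1.39, 4.53], [0.16, 2.79], [-2.81, 2.81]. Speed limits (rad/s): [1.89, 1.89, 2.22, 3.01, 3.01, 3.01].

INTERFACE

Orientations are given as a rotation vector (axis times angle).
In Python, from rig import r, cams, recognise gives the robot as it stands.
- The arm moves only by the tool send_rows, never from a script. Its argument "increments" is a list of rows, each a list of 7 numbers: the turn, a rotation vector about the tool's x, y, z in rad, then the shift along the tool's x, y, z in m, then the finger opening in m, from 0 to 0.0854. In form: [[wx, wy, wz, x, y, z, claw], ...]. A call has exactly 5 rows; each row shifts and turns the commanded pose from where the row before left it, along the tool's axes as they then stand; what a row does not reach is not made up. A row lasts 1/10 s, in which the tool goes at most 50 mm and 8.59 degrees, less where a joint would pass 70% of its speed; a pose out of reach is approached as far as the arm can. A call with a gripper value outside its range is refused whole. The fingers move at their own pace and stop on an object; the grip force is fixed at half the most. Time passes only in rows, so rows that do not move let the fingers close, or fill a call up. It gives the time, the measured TCP pose, the force, the opening and the grip force at its end, in the units of the state.
- r.get_obs(): the state, without advancing time (a new reading comes with each control period).
- cams.camera(name): name is "scene" or "top" or "wrist"; returns the picture (420x560x3 uint8, blue, green, red); there is no depth.
- cams.calibration(name): a dict with "camera_matrix" (3x3 intrinsics, pixels), "R" (3x3) and "t" (3): a world point X has camera coordinates R X + t. Camera axes: x right, y down, z forward; pixel columns grow to the right and rows downward; lengths in mm; the calibration is good to about 2 mm. A picture is of the moment at which its call begins: read the wrist's pose just before it. calibration takes no time and is no camera call; for the wrist camera it gives the pose at the moment of the call.
- r.close_job(): hands the job in; it is judged then, once.
Trained networks look in the newest picture that a camera, given by its name, has taken for a name from the list of things; names that differ only in an ending like _2 or _b are one class to them, and where a whole thing is asked for, a point or a joint stands for the part that bears it (a point fixed in the world has none). Each returns a list of dicts, best first, with "score" (0 to 1); they miss things now and then, are a little off and sometimes report something else, mostly with a low value. They report only what shows in the picture. A call takes as long as a camera call. They do not tell look-alikes from the thing itself.
- recognise(query, camera): "box" ([left, top, right, bottom] in pixels, round what is visible of it).
The state is a dict: "t": time; "joint_pos": joint angles; "qvel": joint speeds; "joint_efforts": joint torques, N m; "position": TCP position; "tcp_rot": TCP orientation; "force": force on the tool from outside, world axes, zero at the start; "torque": the same for the moment, N m; "finger_gap": finger opening in mm; "finger_force": force on a finger pad.
Only numpy, scipy, OpenCV 4.12 (cv2) and the standard library are available. Lean on these libraries where they do the work, as an engineer would, in place of code of your own. Each camera call takes 0.05 s, during which the arm holds its last target. There are 200 camera calls.

## Working session

There is one attempt and no reset: what is moved stays moved. The work goes in short steps, Python scripts to look and compute and a tool call to move; the robot and the scene stay as the last step left them, time stands still between calls to the robot, and variables do not carry over. Pictures are saved under pics/ and viewed, at most 14 in all, crops included, and the job is handed in when it is done.

Besides the shell and the picture viewer there is one more tool, called as name(argument=value, ...), one argument or row to a line, values as JSON. send_rows: Moves the arm, as the interface text tells. Its arguments: {"type":"object","properties":{"increments":{"type":"array","items":{"type":"array","items":{"type":"number"}}}},"required":["increments"]}

```bash
ls; mkdir -p pics
python3 - <<'E'
from rig import r,cams,recognise
import cv2,numpy as np
o=r.get_obs();print({k:np.round(v,3) for k,v in o.items()}, r.grip_point_offset)
for n in("scene","top"):
    cv2.imwrite(f"pics/{n}0.png",cams.camera(n))
    c=cams.calibration(n);print(n,np.round(c["camera_matrix"],1).tolist(),np.round(c["R"],3).tolist(),np.round(c["t"],1), np.round(-c["R"].T@c["t"]))
for q in["tote","divider_far_tab","surface_plate","shim_center","rail_1_center","bush_1_center","collet_1_center","collet_2_center","mic_center","gauge_center","spanner_center"]:
    print(q,[(round(d["score"],2),np.round(d["box"]).astype(int).tolist()) for d in recognise(q,"top")])
E
```

```text
pics
{'t': np.float64(0.0), 'joint_pos': array([ 1.168,  0.151,  1.438, -0.   ,  1.554, -0.134]), 'qvel': array([-0.001, -0.001, -0.001,  0.001, -0.001,  0.   ]), 'joint_efforts': array([ 2.0000e-03, -7.1306e+01, -5.7087e+01, -0.0000e+00,  9.0000e-03,
        0.0000e+00]), 'position': array([152.631, 554.123, 230.697]), 'tcp_rot': array([-4.210e-01, -3.113e+00,  2.000e-03]), 'force': array([ 0.243,  0.436, -0.412]), 'torque': array([ 0.005,  0.039, -0.022]), 'finger_force': np.float64(0.0), 'finger_gap': np.float64(85.399)} 18.700000000000003
scene [[506.5, 0.0, 287.8], [0.0, 506.5, 202.5], [0.0, 0.0, 1.0]] [[0.531, -0.847, -0.001], [-0.398, -0.249, -0.883], [0.748, 0.47, -0.469]] [-334.1  279.6  810.7] [-318. -594.  627.]
top [[535.9, 0.0, 279.2], [0.0, 535.9, 213.6], [0.0, 0.0, 1.0]] [[0.016, -1.0, 0.005], [-0.98, -0.017, -0.198], [0.198, -0.001, -0.98]] [ -58.9  574.7 1232.5] [ 321.  -47. 1322.]
tote [(0.72, [306, 146, 369, 297])]
divider_far_tab [(0.72, [301, 194, 365, 204]), (0.19, [215, 142, 255, 167])]
surface_plate [(0.79, [112, 151, 197, 257]), (0.48, [245, 188, 256, 243])]
shim_center [(0.75, [143, 193, 172, 234]), (0.19, [216, 143, 252, 168])]
rail_1_center [(0.59, [242, 189, 259, 244])]
bush_1_center [(0.64, [215, 269, 224, 276]), (0.63, [192, 292, 201, 303]), (0.58, [215, 294, 223, 301]), (0.37, [304, 195, 366, 204])]
collet_1_center [(0.48, [262, 243, 271, 249]), (0.47, [144, 192, 171, 236])]
collet_2_center [(0.61, [306, 196, 369, 206]), (0.54, [209, 238, 222, 252]), (0.41, [216, 138, 256, 171])]
mic_center [(0.86, [126, 152, 184, 175])]
gauge_center [(0.9, [391, 229, 424, 262])]
spanner_center [(0.84, [215, 140, 253, 169]), (0.5, [209, 238, 227, 253])]
```

Run:
```python
import cv2
i=cv2.imread("pics/top0.png")[125:325,95:435]
cv2.imwrite("pics/top0c.png",cv2.resize(i,None,fx=2.35,fy=2.35,interpolation=cv2.INTER_CUBIC))
```

```text
(no output)
```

View pics/top0c.png

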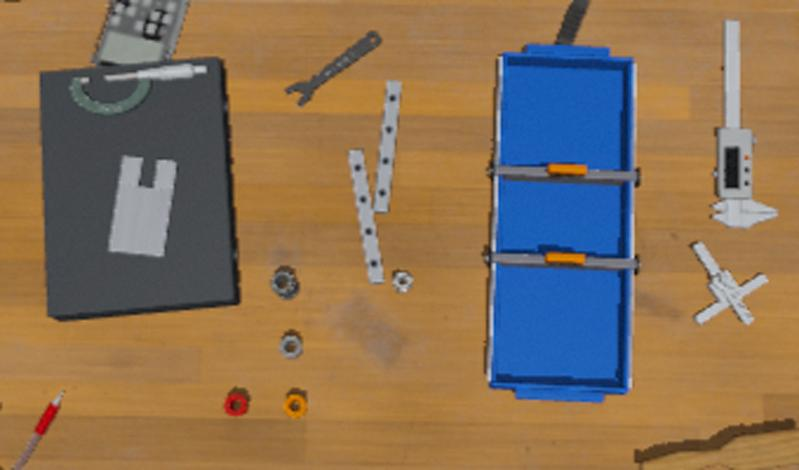

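View pics/scene0.png

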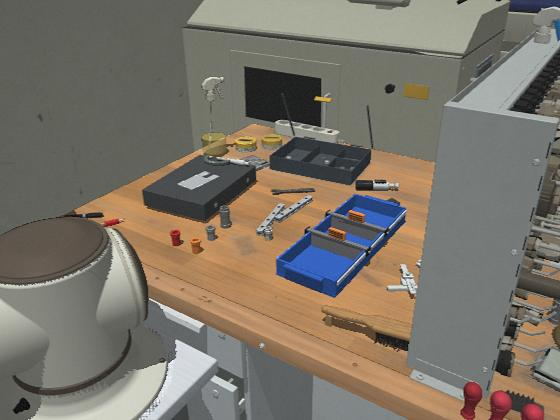

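The top crop shows the tote at crop x 490-637, with dividers at rows ~173 and ~260. The two rails lie at (388,147) and (366,217), the dark tall collet at (285,282), a bush at (290,345) and the light collet at (402,281). Red and orange look-alikes stand at (236,404) and (295,405), and the shim is at (143,205).

```bash
cat > h.py <<'E'
import numpy as np,cv2
from rig import r,cams,recognise
from scipy.spatial.transform import Rotation as Ro
def ray(cal,px,z):
    K,R,t=cal["camera_matrix"],np.array(cal["R"]),np.array(cal["t"])
    px=np.atleast_2d(px).astype(float); z=np.broadcast_to(z,len(px))
    d=(R.T@np.linalg.inv(K)@np.c_[px,np.ones(len(px))].T).T; c=-R.T@t
    return c+d*((z-c[2])/d[:,2])[:,None]
def proj(cal,P):
    p=(cal["R"]@np.atleast_2d(P).T).T+cal["t"]; q=(cal["camera_matrix"]@p.T).T
    return q[:,:2]/q[:,2:]
def st():
    o=r.get_obs();R=Ro.from_rotvec(o["tcp_rot"]).as_matrix()
    print("t%.1f"%o["t"],"pos",np.round(o["position"],1),"yaw(y-axis)%.3f"%np.arctan2(-R[0,1],R[1,1]),"tilt",np.round(R[:2,2],3),"gap%.1f"%o["finger_gap"],"F",np.round(o["force"],1))
    return o,R
def to(p,yaw=None):
    """print turn about tool z (do first) and the shift in tool axes afterwards, m"""
    o,R=st(); a=0
    if yaw is not None:
        cur=np.arctan2(-R[0,1],R[1,1]); a=-(yaw-cur); a=(a+np.pi/2)%np.pi-np.pi/2
        R=R@Ro.from_rotvec([0,0,a]).as_matrix()
    print("turn",round(a,3),"shift",np.round(R.T@(np.array(p)-o["position"])/1000,4))
def snap(name,fn=None):
    cal=cams.calibration(name); im=cams.camera(name)
    if fn: cv2.imwrite("pics/"+fn,im)
    return im,cal
E
python3 - <<'E'
from h import *
c=cams.calibration("top")
w=lambda pts,z:np.round(ray(c,np.array(pts)/2.35+[95,125],z)).tolist()
print("rim",w([(500,55),(635,58),(632,392),(490,387)],40))
print("tabs",w([(567,169),(566,258)],66)); print("bars",w([(492,171),(638,177),(488,257),(637,263)],46))
print("rails",w([(393,85),(383,210),(355,152),(376,282)],14))
print("coll2",w([(285,280)],52),"bush",w([(290,344)],32),"coll1",w([(402,281)],30),"red",w([(236,402),(295,403)],32))
print("shim corners",w([(123,157),(176,161),(163,256),(109,250)],58))
print("plate",w([(41,72),(220,60),(238,302),(48,318)],55))
c=cams.calibration("wrist");print(np.round(-c["R"].T@c["t"]),np.round(c["R"],2).tolist(),c["camera_matrix"][0])
E
```

```text
rim [[747.0, -118.0, 40.0], [746.0, -262.0, 40.0], [394.0, -253.0, 40.0], [396.0, -110.0, 40.0]]
tabs [[617.0, -186.0, 66.0], [525.0, -185.0, 66.0]]
bars [[619.0, -110.0, 46.0], [615.0, -262.0, 46.0], [528.0, -107.0, 46.0], [524.0, -259.0, 46.0]]
rails [[720.0, -4.0, 14.0], [582.0, 3.0, 14.0], [644.0, 35.0, 14.0], [505.0, 9.0, 14.0]]
coll2 [[500.0, 100.0, 52.0]] bush [[437.0, 94.0, 32.0]] coll1 [[504.0, -19.0, 30.0]] red [[377.0, 147.0, 32.0], [377.0, 87.0, 32.0]]
shim corners [[624.0, 271.0, 58.0], [621.0, 216.0, 58.0], [521.0, 224.0, 58.0], [527.0, 279.0, 58.0]]
plate [[715.0, 364.0, 55.0], [731.0, 177.0, 55.0], [476.0, 146.0, 55.0], [457.0, 336.0, 55.0]]
[ 73. 576. 373.] [[0.27, 0.96, -0.0], [0.91, -0.25, 0.32], [0.31, -0.09, -0.95]] [360.38847701   0.         276.14185462]
```

Run:
```python
from h import *
to([560,-186,300],-0.024)
```

```text
t0.7 pos [152.7 554.3 231.3] yaw(y-axis)-0.269 tilt [-0. -0.] gap85.5 F [ 0.1  0.5 -0.5]
turn -0.245 shift [-0.4249 -0.7303 -0.0687]
```

send_rows(
  increments=[
    [0, 0, -0.1225, 0, 0, -0.02, 0.085],
    [0, 0, -0.1225, 0, 0, -0.02, 0.085],
    [0, 0, 0, -0.022, -0.0384, -0.0015, 0.085],
    [0, 0, 0, -0.022, -0.0384, -0.0015, 0.085],
    [0, 0, 0, -0.022, -0.0384, -0.0015, 0.085],
  ],
)

```text
t: 1.15
position: [216.2, 436.3, 275.7]
tcp_rot: [0.036, 3.141, -0.0]
force: [1.0, 0.5, 0.6]
finger_gap: 84.6
finger_force: 0.0
```

send_rows(
  increments=[
    [0, 0, 0, -0.022, -0.0384, -0.0015, 0.085],
    [0, 0, 0, -0.022, -0.0384, -0.0015, 0.085],
    [0, 0, 0, -0.022, -0.0384, -0.0015, 0.085],
    [0, 0, 0, -0.022, -0.0384, -0.0015, 0.085],
    [0, 0, 0, -0.022, -0.0384, -0.0015, 0.085],
  ],
)

```text
t: 1.65
position: [321.7, 241.4, 283.6]
tcp_rot: [0.037, 3.141, 0.0]
force: [1.3, 0.6, 0.0]
finger_gap: 85.0
finger_force: 0.0
```

send_rows(
  increments=[
    [0, 0, 0, -0.022, -0.0384, -0.0015, 0.085],
    [0, 0, 0, -0.022, -0.0384, -0.0015, 0.085],
    [0, 0, 0, -0.022, -0.0384, -0.0015, 0.085],
    [0, 0, 0, -0.022, -0.0384, -0.0015, 0.085],
    [0, 0, 0, -0.022, -0.0384, -0.0015, 0.085],
  ],
)

```text
t: 2.15
position: [427.2, 46.6, 291.2]
tcp_rot: [0.038, 3.141, -0.0]
force: [1.3, 1.2, -1.0]
finger_gap: 84.8
finger_force: 0.0
```

send_rows(
  increments=[
    [0, 0, 0, -0.022, -0.0384, -0.0015, 0.085],
    [0, 0, 0, -0.022, -0.0384, -0.0015, 0.085],
    [0, 0, 0, -0.022, -0.0384, -0.0015, 0.085],
    [0, 0, 0, -0.022, -0.0384, -0.0015, 0.085],
    [0, 0, 0, -0.022, -0.0384, -0.0015, 0.085],
  ],
)

```text
t: 2.65
position: [532.7, -148.0, 298.4]
tcp_rot: [0.038, 3.141, -0.0]
force: [0.8, 1.3, 0.6]
finger_gap: 85.2
finger_force: 0.0
```

Run:
```python
from h import *
to([560,-186,300],-0.024)
im,c=snap("wrist","w1.png")
```

```text
t2.6 pos [ 532.7 -148.   298.4] yaw(y-axis)-0.024 tilt [ 0. -0.] gap85.2 F [0.8 1.3 0.6]
turn -0.0 shift [-0.0282 -0.0373 -0.0015]
```

View pics/w1.png

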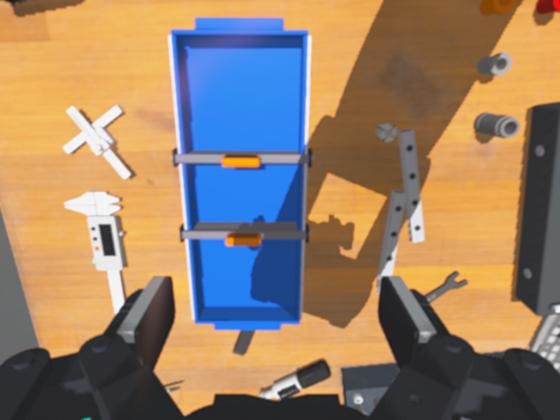

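The wrist view is upside down (near end up). The tote rim corners are at about (170,33), (311,33), (301,323) and (191,325), with orange tabs at (241,161) near and (243,240) far. The rails are at (411,185) and (392,235), the light collet at (386,132), the tall collet at (497,125) and the bush at (493,65).

Run:
```python
from h import *
im=cv2.imread("pics/w1.png");c=cams.calibration("wrist")
hsv=cv2.cvtColor(im,cv2.COLOR_BGR2HSV)
m=cv2.inRange(hsv,(5,200,180),(20,255,255)); m[:,:200]=0;m[:,290:]=0;m[:120]=0;m[270:]=0
n,l,s,ce=cv2.connectedComponentsWithStats(m)
for i in range(1,n):
    if s[i][4]>100:
        x,y,ww,hh,_=s[i]; print(s[i],np.round(ray(c,[(x,y),(x+ww,y),(x,y+hh),(x+ww,y+hh)],66),1).tolist())
print(np.round(ray(c,[(170,33),(311,33),(301,323),(191,325)],40),1).tolist())
cv2.imwrite("pics/w1a.png",cv2.resize(im[10:180,150:330],None,fx=3.3,fy=3.3,interpolation=cv2.INTER_CUBIC))
cv2.imwrite("pics/w1b.png",np.hstack([cv2.resize(im[10:180,150:330],None,fx=3,fy=3,interpolation=2)[:, :400] if 0 else cv2.resize(im[10:90,150:330],None,fx=4,fy=4,interpolation=2)]))
b=cv2.resize(im[280:340,150:330],None,fx=4,fy=4,interpolation=2);a=cv2.resize(im[15:75,150:330],None,fx=4,fy=4,interpolation=2)
cv2.imwrite("pics/w1b.png",np.vstack([a,b]))
```

```text
[223 157  36  10 198] [[524.9, -209.5, 66.0], [525.8, -171.8, 66.0], [535.5, -210.3, 66.0], [536.5, -172.3, 66.0]]
[[402.6, -257.5, 40.0], [406.4, -115.7, 40.0], [753.3, -127.2, 40.0], [752.8, -272.4, 40.0]]
```

View pics/w1b.png

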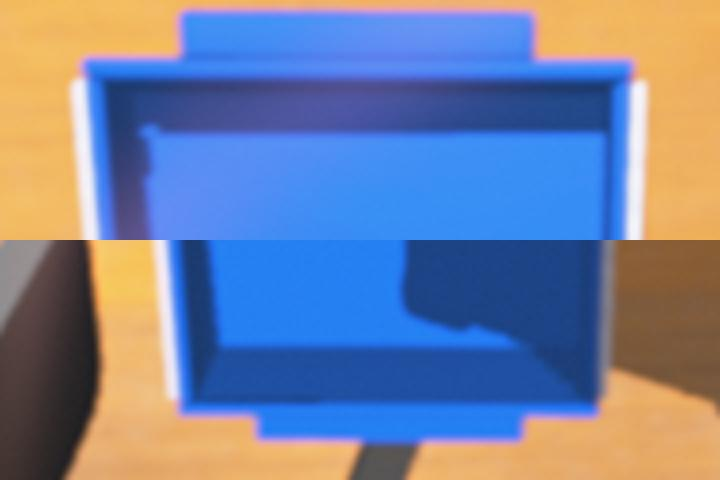

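Run:
```python
from h import *
c=cams.calibration("wrist")
print("near/far outer rim corners",np.round(ray(c,[(170.7,29.5),(308.5,29.5),(194.5,323.2),(300,323.2)],40),1).tolist())
print("inner rim mid",np.round(ray(c,[(240,34.7),(247,320.5)],40),1).tolist())
print("floor edges",np.round(ray(c,[(240,47.7),(247,306.7)],5),1).tolist())
im=cv2.imread("pics/w1.png")
cv2.imwrite("pics/w1c.png",cv2.resize(im[145:255,160:325],None,fx=4,fy=4,interpolation=2))
```

```text
near/far outer rim corners [[399.5, -256.4, 40.0], [403.1, -118.2, 40.0], [750.1, -267.5, 40.0], [753.6, -128.5, 40.0]]
inner rim mid [[406.0, -187.2, 40.0], [747.6, -198.1, 40.0]]
floor edges [[415.1, -191.1, 5.0], [750.5, -201.0, 5.0]]
```

View pics/w1c.png

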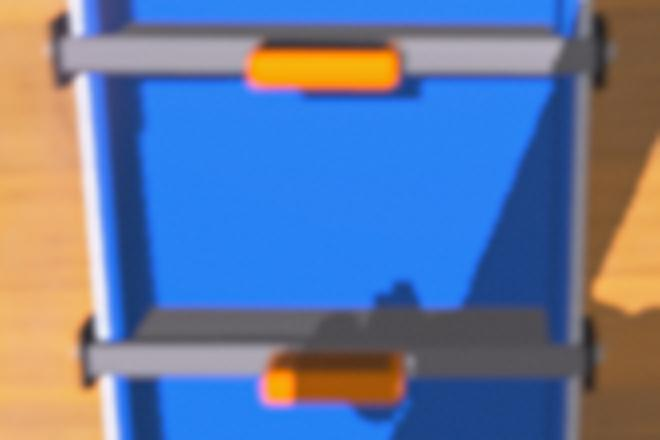

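Run:
```python
from h import *
c=cams.calibration("wrist")
f=lambda l,z:np.round(ray(c,[(160+a/4,145+b/4) for a,b in l],z),1).tolist()
print("near tab",f([(325,48),(325,91),(250,70),(400,70)],66)); print("far tab",f([(334,365),(334,405),(262,385),(405,385)],66))
print("near bar",f([(325,37),(325,75),(75,55),(590,55)],46)); print("far bar",f([(334,345),(334,376)],46))
ct=cams.calibration("top")
for P in [(531,-192,66),(603,-194,66),(406,-187,40),(401,-187,40),(752,-198,40)]: print(P,np.round((proj(ct,P)-[95,125])*2.35))
to([531,-192,120],1.541)
print(np.round(r.get_obs()["joint_pos"],2))
```

```text
near tab [[525.3, -190.4, 66.0], [536.8, -191.1, 66.0], [530.7, -210.4, 66.0], [531.7, -171.0, 66.0]]
far tab [[615.6, -193.1, 66.0], [628.0, -193.7, 66.0], [621.3, -213.8, 66.0], [622.3, -173.3, 66.0]]
near bar [[526.2, -192.3, 46.0], [536.9, -192.9, 46.0], [529.4, -261.6, 46.0], [533.1, -119.5, 46.0]]
far bar [[618.0, -194.9, 46.0], [628.0, -195.5, 46.0]]
(531, -192, 66) [[573. 252.]]
(603, -194, 66) [[575. 183.]]
(406, -187, 40) [[566. 378.]]
(401, -187, 40) [[566. 383.]]
(752, -198, 40) [[575.  52.]]
t2.7 pos [ 534.7 -152.8  297.2] yaw(y-axis)-0.026 tilt [-0.001 -0.001] gap85.0 F [-1.6 -4.3 -4.1]
turn -1.567 shift [0.039  0.0024 0.1773]
[-0.42  0.1   1.36 -0.    1.68 -1.96]
```

send_rows(
  increments=[
    [0, 0, 0.143, 0, 0, 0.01, 0.085],
    [0, 0, 0.143, 0, 0, 0.02, 0.085],
    [0, 0, 0.143, 0, 0, 0.02, 0.085],
    [0, 0, 0.143, 0, 0, 0.02, 0.085],
    [0, 0, 0.143, 0, 0, 0.02, 0.085],
  ],
)

```text
t: 3.2
position: [532.1, -146.1, 207.5]
tcp_rot: [1.143, 2.926, -0.0]
force: [-0.1, 0.5, 0.2]
finger_gap: 84.9
finger_force: 0.0
```

send_rows(
  increments=[
    [0, 0, 0.143, 0, 0, 0.02, 0.07],
    [0, 0, 0.143, 0, 0, 0.02, 0.06],
    [0, 0, 0.143, 0, 0, 0.02, 0.05],
    [0, 0, 0.143, 0, 0, 0.02, 0.05],
    [0, 0, 0.143, 0, 0, 0, 0.05],
  ],
)

```text
t: 3.7
position: [531.0, -145.6, 125.6]
tcp_rot: [-2.092, -2.339, 0.002]
force: [0.5, -0.2, 0.2]
finger_gap: 49.8
finger_force: 0.0
```

send_rows(
  increments=[
    [0, 0, 0.143, -0.0342, -0.0057, 0, 0.05],
    [0, 0, 0, 0, 0, 0, 0.05],
    [0, 0, 0, 0, 0, 0, 0.05],
    [0, 0, 0, 0, 0, 0, 0.05],
    [0, 0, 0, 0, 0, 0, 0.05],
  ],
)

```text
t: 4.2
position: [530.5, -180.2, 128.4]
tcp_rot: [2.248, 2.194, 0.0]
force: [0.2, -0.0, -0.3]
finger_gap: 50.2
finger_force: 0.0
```

Run:
```python
from h import *
st(); snap("wrist","w2.png"); to([529,-187,45],-1.6)
c=cams.calibration("wrist")
print(np.round(proj(c,[(524,-187,66),(534,-187,66),(615,-188,66),(625,-188,66),(397,-185,40)])))
```

```text
t4.2 pos [ 530.5 -180.2  128.4] yaw(y-axis)-1.595 tilt [ 0. -0.] gap50.2 F [ 0.2 -0.  -0.3]
t4.2 pos [ 530.5 -180.2  128.4] yaw(y-axis)-1.595 tilt [ 0. -0.] gap50.0 F [ 0.5  0.6 -0.5]
turn 0.005 shift [-0.0068 -0.0013  0.0834]
[[265. 235.]
 [281. 235.]
 [413. 233.]
 [429. 233.]
 [ 81. 221.]]
```

View pics/w2.png

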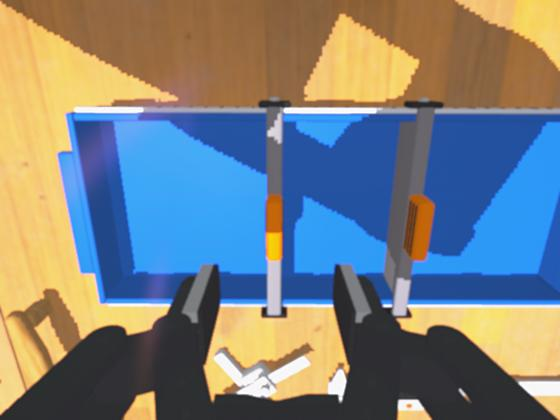

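Near tab spans columns 267-282 and rows 196-260, far tab is centred at (420,228), and the tote's near rim runs from (68,113) to (100,306).

Run:
```python
from h import *
c=cams.calibration("wrist")
print("tabs",np.round(ray(c,[(274,228),(423,227)],66),1).tolist())
print("bar ends near/far",np.round(ray(c,[(274,110),(275,310),(426,110),(401,310)],46),1).tolist())
print("near rim outer",np.round(ray(c,[(68,113),(100,306)],40),1).tolist(),"floor",np.round(ray(c,[(108,122),(129,272)],5),1).tolist())
```

```text
tabs [[529.8, -182.4, 66.0], [620.9, -184.0, 66.0]]
bar ends near/far [[531.5, -113.8, 46.0], [528.5, -255.5, 46.0], [623.1, -116.1, 46.0], [620.5, -257.7, 46.0]]
near rim outer [[403.6, -113.0, 40.0], [397.8, -253.0, 40.0]] floor [[411.4, -122.3, 5.0], [407.3, -244.4, 5.0]]
```

send_rows(
  increments=[
    [0, 0, 0, -0.002, -0.0007, 0.02, 0.05],
    [0, 0, 0, 0, 0, 0.025, 0.05],
    [0, 0, 0, 0, 0, 0.025, 0.05],
    [0, 0, 0, 0, 0, 0.012, 0.05],
    [0, 0, 0, 0, 0, 0, 0.05],
  ],
)

```text
t: 4.75
position: [529.1, -182.1, 45.1]
tcp_rot: [-2.248, -2.191, 0.001]
force: [0.1, 0.1, 0.3]
finger_gap: 50.0
finger_force: 0.0
```

send_rows(
  increments=[
    [0, 0, 0, 0, 0, 0, 0.004],
    [0, 0, 0, 0, 0, 0, 0.004],
    [0, 0, 0, 0, 0, 0, 0.004],
    [0, 0, 0, 0, 0, 0, 0.004],
    [0, 0, 0, 0, 0, 0, 0.004],
  ],
)

```text
t: 5.25
position: [530.2, -183.0, 47.6]
tcp_rot: [2.249, 2.191, 0.001]
force: [-1.4, 0.4, 7.9]
finger_gap: 8.7
finger_force: 59.0
```

Run:
```python
from h import *
st()
```

```text
t5.2 pos [ 530.2 -183.    47.6] yaw(y-axis)-1.597 tilt [ 0.002 -0.001] gap8.7 F [-1.4  0.4  7.9]
```

send_rows(
  increments=[
    [0, 0, 0, 0, -0.008, 0, 0.004],
    [0, 0, 0, 0, -0.013, 0, 0.004],
    [0, 0, 0, 0, -0.013, 0, 0.004],
    [0, 0, 0, 0, -0.013, 0, 0.004],
    [0, 0, 0, 0, -0.008, 0, 0.004],
  ],
)

```text
t: 5.75
position: [474.8, -181.5, 47.6]
tcp_rot: [2.249, 2.19, 0.002]
force: [3.0, 1.8, 6.8]
finger_gap: 8.6
finger_force: 59.7
```

send_rows(
  increments=[
    [0, 0, 0, 0, 0, 0, 0.004],
    [0, 0, 0, 0, 0, 0, 0.004],
    [0, 0, 0, 0, 0, 0, 0.045],
    [0, 0, 0, 0, 0, 0, 0.045],
    [0, 0, 0, 0, 0, 0, 0.045],
  ],
)

```text
t: 6.25
position: [474.7, -181.3, 46.4]
tcp_rot: [2.25, 2.192, -0.0]
force: [0.3, -0.4, 0.3]
finger_gap: 45.4
finger_force: 0.0
```

send_rows(
  increments=[
    [0, 0, 0, 0, 0, -0.03, 0.045],
    [0, 0, 0, 0, 0.03, 0, 0.045],
    [0, 0, 0, 0, 0.045, 0, 0.045],
    [0, 0, 0, 0, 0.045, 0, 0.045],
    [0, 0, 0, 0, 0.026, 0, 0.045],
  ],
)

```text
t: 6.75
position: [623.2, -185.0, 76.0]
tcp_rot: [2.249, 2.193, 0.0]
force: [0.5, -0.5, -0.2]
finger_gap: 45.0
finger_force: 0.0
```

Run:
```python
from h import *
cams.camera("top");cams.camera("top"); to([620.5,-185,46])
```

```text
t6.8 pos [ 623.1 -184.9   75.4] yaw(y-axis)-1.596 tilt [0. 0.] gap44.9 F [-0.1  0.1  0.5]
turn 0 shift [-0.0002 -0.0026  0.0294]
```

send_rows(
  increments=[
    [0, 0, 0, 0, -0.0026, 0.015, 0.045],
    [0, 0, 0, 0, 0, 0.014, 0.045],
    [0, 0, 0, 0, 0, 0, 0.004],
    [0, 0, 0, 0, 0, 0, 0.004],
    [0, 0, 0, 0, 0, 0, 0.004],
  ],
)

```text
t: 7.35
position: [618.0, -185.1, 47.7]
tcp_rot: [2.25, 2.192, 0.0]
force: [1.5, -1.1, -5.2]
finger_gap: 8.3
finger_force: 59.5
```

send_rows(
  increments=[
    [0, 0, 0, 0, 0, 0, 0.004],
    [0, 0, 0, 0, 0, 0, 0.004],
    [0, 0, 0, 0, 0, 0, 0.004],
    [0, 0, 0, 0, 0, 0, 0.004],
    [0, 0, 0, 0, 0, 0, 0.004],
  ],
)

```text
t: 7.85
position: [618.1, -185.1, 47.7]
tcp_rot: [2.25, 2.192, -0.0]
force: [-3.2, -0.3, 3.9]
finger_gap: 8.3
finger_force: 60.8
```

send_rows(
  increments=[
    [0, 0, 0, 0, -0.004, 0, 0.004],
    [0, 0, 0, 0, -0.008, 0, 0.004],
    [0, 0, 0, 0, -0.008, 0, 0.004],
    [0, 0, 0, 0, -0.008, 0, 0.004],
    [0, 0, 0, 0, 0, 0, 0.004],
  ],
)

```text
t: 8.35
position: [588.8, -184.3, 47.6]
tcp_rot: [-2.25, -2.192, 0.001]
force: [-3.8, -0.7, 7.3]
finger_gap: 8.5
finger_force: 61.3
```

send_rows(
  increments=[
    [0, 0, 0, 0, 0, 0, 0.004],
    [0, 0, 0, 0, 0, 0, 0.045],
    [0, 0, 0, 0, 0, 0, 0.045],
    [0, 0, 0, 0, 0, -0.04, 0.045],
    [0, 0, 0, 0, 0, -0.05, 0.045],
  ],
)

```text
t: 8.85
position: [588.7, -183.7, 136.0]
tcp_rot: [-2.247, -2.189, 0.003]
force: [1.0, -0.7, 0.9]
finger_gap: 45.4
finger_force: 0.0
```

send_rows(
  increments=[
    [0, 0, -0.143, 0, 0, -0.05, 0.06],
    [0, 0, -0.143, 0, 0, -0.05, 0.08],
    [0, 0, -0.143, 0, 0, -0.05, 0.085],
    [0, 0, -0.143, 0, 0, -0.02, 0.085],
    [0, 0, -0.143, 0, 0, 0, 0.085],
  ],
)

```text
t: 9.35
position: [590.6, -184.5, 311.0]
tcp_rot: [1.33, 2.841, -0.0]
force: [0.3, -0.7, -0.4]
finger_gap: 85.2
finger_force: 0.0
```

send_rows(
  increments=[
    [0, 0, -0.143, 0, 0, 0, 0.085],
    [0, 0, -0.143, 0, 0, 0, 0.085],
    [0, 0, -0.143, 0, 0, 0, 0.085],
    [0, 0, -0.143, 0, 0, 0, 0.085],
    [0, 0, -0.143, 0, 0, 0, 0.085],
  ],
)

```text
t: 9.85
position: [589.9, -184.2, 306.9]
tcp_rot: [-0.252, -3.131, -0.0]
force: [0.2, 0.0, 1.0]
finger_gap: 85.4
finger_force: 0.0
```

send_rows(
  increments=[
    [0, 0, -0.143, 0.03, 0.04, 0, 0.085],
    [0, 0, 0, 0.03, 0.05, 0, 0.085],
    [0, 0, 0, 0.02, 0.05, 0, 0.085],
    [0, 0, 0, 0, 0, 0, 0.085],
    [0, 0, 0, 0, 0, 0, 0.085],
  ],
)

```text
t: 10.35
position: [524.7, -48.8, 307.6]
tcp_rot: [0.035, 3.141, -0.001]
force: [-0.8, -0.5, 0.2]
finger_gap: 85.0
finger_force: 0.0
```

Run:
```python
from h import *
cams.camera("wrist");st(); im,c=snap("wrist","w3.png")
np.save("c3.npy",c,allow_pickle=True)
for q in ["rail_1_center","bush_1_center","collet_1_center","collet_2_center","shim_center"]:
    print(q,[(round(d["score"],2),np.round(d["box"]).astype(int).tolist()) for d in recognise(q,"wrist")])
```

```text
t10.4 pos [525.  -49.6 307.3] yaw(y-axis)-0.023 tilt [-0. -0.] gap85.0 F [ 0.1 -0.3  0.2]
rail_1_center [(0.7, [315, 132, 347, 246])]
bush_1_center [(0.88, [389, 64, 418, 85]), (0.84, [385, 0, 414, 26]), (0.68, [442, 3, 473, 22])]
collet_1_center [(0.62, [292, 133, 309, 150])]
collet_2_center [(0.86, [392, 118, 426, 146]), (0.6, [390, 62, 416, 86]), (0.32, [100, 199, 231, 228]), (0.31, [308, 193, 328, 296])]
shim_center [(0.87, [500, 153, 560, 241]), (0.46, [317, 136, 348, 245])]
```

View pics/w3.png

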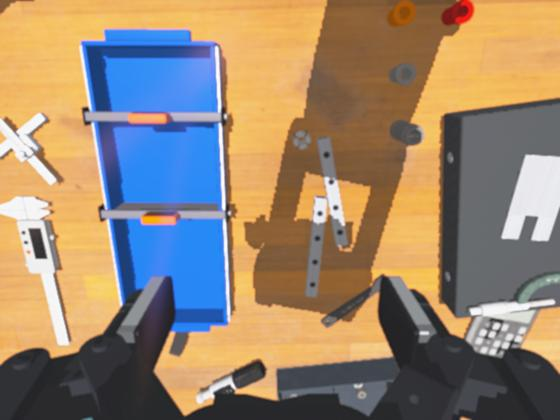

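Dividers now sit at rows 117 (near) and 213 (far). The straight rail A runs (321,198)-(312,297), rail B runs (324,138)-(342,247), the light collet is at (301,140), the tall collet at (408,132) and the bush at (403,74).

Run:
```python
from h import *
c=np.load("c3.npy",allow_pickle=True).item()
w=lambda p,z:np.round(ray(c,p,z),1)
for n,p in(("A",[(320.5,198),(312,297)]),("B",[(324,138),(342.5,247)])):
    P=w(p,14);d=P[1]-P[0];print(n,P.tolist(),P.mean(0),np.linalg.norm(d),"yaw",np.arctan2(d[1],d[0]))
print("near rim outer",w([(81,46),(217,44)],40).tolist(),"far",w([(125,326),(227,323)],40).tolist())
print("bars",w([(90,118),(222,117),(105,214),(228,212)],46).tolist(),"tabs",w([(148,118.5),(160,219)],66).tolist())
print("coll1",w([(301.5,141)],30),"coll2",w([(417,135)],52),"bush",w([(405,74)],32))
st()
```

```text
A [[583.0, 4.2, 14.0], [728.2, -5.2, 14.0]] [ 6.556e+02 -5.000e-01  1.400e+01] 145.5039518363677 yaw -0.06464807835999699
B [[507.5, 7.1, 14.0], [652.1, 34.6, 14.0]] [579.8   20.85  14.  ] 147.19174569248102 yaw 0.18793548230360846
near rim outer [[402.4, -251.3, 40.0], [403.8, -109.4, 40.0]] far [[750.9, -260.9, 40.0], [749.2, -122.3, 40.0]]
bars [[475.1, -252.8, 46.0], [477.3, -108.6, 46.0], [586.8, -256.2, 46.0], [587.6, -109.4, 46.0]] tabs [[475.3, -182.6, 66.0], [587.1, -184.4, 66.0]]
coll1 [[507.9 -20.9  30. ]] coll2 [[500.9 103.7  52. ]] bush [[437.6  91.5  32. ]]
t10.7 pos [525.2 -50.3 306.9] yaw(y-axis)-0.025 tilt [-0.001  0.   ] gap84.6 F [-0.6 -0.9 -0.1]
```

Run:
```python
from h import *
to([681,-2,4],-0.065)
```

```text
t10.7 pos [525.2 -50.3 306.9] yaw(y-axis)-0.025 tilt [-0.001  0.   ] gap84.6 F [-0.6 -0.9 -0.1]
turn 0.04 shift [-0.1525  0.0583  0.3028]
```

send_rows(
  increments=[
    [0, 0, 0.04, 0, 0, 0.01, 0.06],
    [0, 0, 0, -0.038, 0.0146, 0.03, 0.05],
    [0, 0, 0, -0.038, 0.0146, 0.03, 0.05],
    [0, 0, 0, -0.038, 0.0146, 0.03, 0.05],
    [0, 0, 0, -0.0385, 0.0145, 0.03, 0.05],
  ],
)

```text
t: 11.2
position: [680.4, -1.6, 177.2]
tcp_rot: [-0.101, -3.14, 0.0]
force: [0.5, -1.1, 1.1]
finger_gap: 49.8
finger_force: 0.0
```

send_rows(
  increments=[
    [0, 0, 0, 0, 0, 0.04, 0.05],
    [0, 0, 0, 0, 0, 0.04, 0.05],
    [0, 0, 0, 0, 0, 0.02, 0.05],
    [0, 0, 0, 0, 0, 0, 0.05],
    [0, 0, 0, 0, 0, 0, 0.05],
  ],
)

```text
t: 11.7
position: [679.3, -2.1, 79.5]
tcp_rot: [0.101, 3.14, -0.0]
force: [-0.2, 0.1, 0.3]
finger_gap: 50.2
finger_force: 0.0
```

Run:
```python
from h import *
im,c=snap("wrist","w4.png"); to([681,-2,4],-0.065)
P=[(681,-2.1,14),(583,4.2,14),(728.2,-5.2,14),(507.5,7.1,14),(652,34.6,14)]
q=proj(c,P);print(np.round(q))
for a in q: cv2.circle(im,tuple(np.int32(a)),4,(0,0,255),1)
cv2.imwrite("pics/w4m.png",im)
```

```text
t11.8 pos [679.6  -2.1  80.4] yaw(y-axis)-0.064 tilt [ 0.002 -0.   ] gap49.6 F [ 0.8 -0.3  0.8]
turn 0.001 shift [-0.0012  0.0002  0.0764]
[[ 278.  226.]
 [ 278.   55.]
 [ 278.  292.]
 [ 274. -122.]
 [ 337.  177.]]
```

View pics/w4m.png

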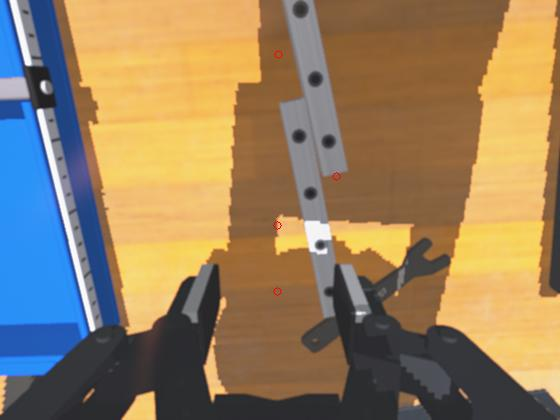

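Rail A was knocked: its holes are now at (299,136), (310,193), (320,245) and (330,291). Its near end lies alongside rail B and its far end is near the spanner, so I'm re-measuring.

Run:
```python
from h import *
c=cams.calibration("wrist")
H=ray(c,[(299,136),(310,193),(320,245),(330,291)],14);print(np.round(H,1).tolist())
E_=ray(c,[(292,102)],14);print("near end",np.round(E_,1))
v=np.polyfit(H[:,0],H[:,1],1);y=np.arctan(v[0]);print("yaw",y)
ctr=H.mean(0);print("centre",ctr)
u=np.array([np.cos(y),np.sin(y),0]);
g=ctr+22*u;print(g); to([g[0],g[1],4],y)
```

```text
[[627.3, 13.5, 14.0], [661.8, 18.6, 14.0], [696.7, 23.8, 14.0], [730.8, 29.6, 14.0]]
near end [[608.3  10.4  14. ]]
yaw 0.15389218229374632
centre [679.17372452  21.38404309  14.        ]
[700.91372741  24.75632339  14.        ]
t11.8 pos [679.6  -2.1  80.4] yaw(y-axis)-0.064 tilt [ 0.002 -0.   ] gap49.6 F [ 0.8 -0.3  0.8]
turn -0.218 shift [-0.025   0.0233  0.0765]
```

send_rows(
  increments=[
    [0, 0, -0.109, 0, 0, 0, 0.04],
    [0, 0, -0.109, 0, 0, 0, 0.036],
    [0, 0, 0, -0.025, 0.0233, 0, 0.036],
    [0, 0, 0, 0, 0, 0, 0.036],
    [0, 0, 0, 0, 0, 0, 0.036],
  ],
)

```text
t: 12.25
position: [700.8, 25.4, 80.5]
tcp_rot: [-0.243, 3.13, -0.001]
force: [-0.0, 0.4, -0.2]
finger_gap: 35.9
finger_force: 0.0
```

Run:
```python
from h import *
c=cams.calibration("wrist"); im,_=snap("wrist","w5.png"); to([701,24.7,4],0.154)
print(np.round(proj(c,[(627.3,13.5,14),(661.8,18.6,14),(696.7,23.8,14)])).tolist())
g=cv2.GaussianBlur(cv2.cvtColor(im,cv2.COLOR_BGR2GRAY),(5,5),0)
ci=cv2.HoughCircles(g,cv2.HOUGH_GRADIENT,1,25,param1=80,param2=14,minRadius=5,maxRadius=12);print(None if ci is None else [c.tolist() for c in np.round(ci[0]) if 220<c[0]<340 and c[1]<330])
```

```text
t12.3 pos [700.4  24.9  80.2] yaw(y-axis)0.154 tilt [ 0.002 -0.   ] gap35.7 F [-0.5  0.3  0.1]
turn 0.0 shift [-0.0005 -0.0003  0.0762]
[[277.0, 98.0], [277.0, 160.0], [276.0, 216.0]]
[[278.0, 96.0, 7.0], [306.0, 108.0, 7.0], [276.0, 158.0, 7.0], [276.0, 214.0, 6.0], [306.0, 40.0, 7.0], [276.0, 266.0, 6.0]]
```

Holes match the prediction; descend and grip.

send_rows(
  increments=[
    [0, 0, 0, 0, 0, 0.03, 0.036],
    [0, 0, 0, 0, 0, 0.03, 0.036],
    [0, 0, 0, 0, 0, 0.015, 0.036],
    [0, 0, 0, 0, 0, 0, 0.036],
    [0, 0, 0, 0, 0, 0, 0.008],
  ],
)

```text
t: 12.8
position: [700.5, 24.8, 5.2]
tcp_rot: [-0.241, 3.131, -0.0]
force: [0.7, -0.3, 1.3]
finger_gap: 22.9
finger_force: 0.0
```

send_rows(
  increments=[
    [0, 0, 0, 0, 0, 0, 0.008],
    [0, 0, 0, 0, 0, 0, 0.008],
    [0, 0, 0, 0, 0, 0, 0.008],
    [0, 0, 0, 0, 0, -0.02, 0.008],
    [0, 0, 0, 0, 0, -0.04, 0.008],
  ],
)

```text
t: 13.3
position: [698.6, 25.2, 62.3]
tcp_rot: [0.242, -3.128, -0.001]
force: [0.5, 0.4, -1.3]
finger_gap: 12.5
finger_force: 58.8
```

send_rows(
  increments=[
    [0, 0, 0.09, 0, 0, -0.04, 0.008],
    [0, 0, 0.09, 0, 0, 0, 0.008],
    [0, 0, 0, 0, 0, 0, 0.008],
    [0, 0, 0, 0, 0, 0, 0.008],
    [0, 0, 0, 0, 0, 0, 0.008],
  ],
)

```text
t: 13.8
position: [699.6, 25.2, 102.9]
tcp_rot: [-0.037, -3.14, 0.0]
force: [-0.8, -0.2, -2.0]
finger_gap: 12.9
finger_force: 58.8
```

Run:
```python
from h import *
snap("wrist","w6.png"); to([692,-162,100],-0.026)
```

```text
t13.8 pos [699.6  25.2 102.9] yaw(y-axis)-0.024 tilt [-0.002  0.   ] gap12.6 F [-0.5 -0.3 -1.6]
turn 0.002 shift [ 0.0027 -0.1873  0.0029]
```

View pics/w6.png

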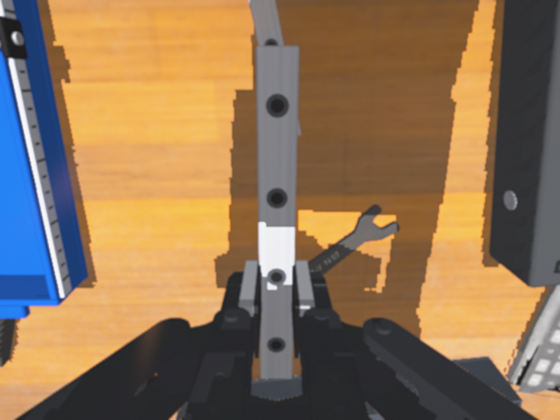

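send_rows(
  increments=[
    [0, 0, 0, 0.0007, -0.03, -0.01, 0.008],
    [0, 0, 0, 0.0008, -0.042, 0, 0.008],
    [0, 0, 0, 0.0007, -0.043, 0, 0.008],
    [0, 0, 0, 0.0008, -0.042, 0, 0.008],
    [0, 0, 0, 0.0007, -0.0303, 0, 0.008],
  ],
)

```text
t: 14.35
position: [690.9, -164.6, 113.1]
tcp_rot: [-0.04, -3.14, 0.0]
force: [-0.4, 0.5, -1.8]
finger_gap: 13.0
finger_force: 58.9
```

send_rows(
  increments=[
    [0, 0, 0, 0, 0, 0.02, 0.008],
    [0, 0, 0, 0, 0, 0.02, 0.008],
    [0, 0, 0, 0, 0, 0, 0.008],
    [0, 0, 0, 0, 0, 0, 0.008],
    [0, 0, 0, 0, 0, 0, 0.008],
  ],
)

```text
t: 14.85
position: [692.0, -161.9, 75.0]
tcp_rot: [0.039, 3.14, -0.001]
force: [-1.0, 0.5, -1.6]
finger_gap: 13.0
finger_force: 58.9
```

Run:
```python
from h import *
c=cams.calibration("wrist");snap("wrist","w7.png"); to([691,-162,10],-0.026)
```

```text
t14.9 pos [ 692.  -161.9   75.1] yaw(y-axis)-0.025 tilt [ 0.001 -0.001] gap13.3 F [-0.3 -0.  -1.1]
turn 0.001 shift [ 0.0011 -0.0001  0.0651]
```

View pics/w7.png

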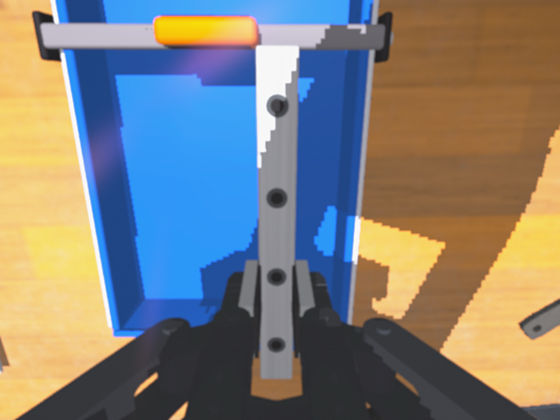

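Run:
```python
from h import *
c=cams.calibration("wrist")
print(np.round(ray(c,[(278,46),(277,105),(277,198)],85),1).tolist())
print("bar far edge",np.round(ray(c,[(150,47),(340,46)],46),1).tolist(),"floor far edge",np.round(ray(c,[(150,299),(190,298)],5),1).tolist(), "rim far outer/inner",np.round(ray(c,[(115,336)],40),1).tolist())
```

```text
[[597.8, -159.8, 85.0], [616.9, -160.6, 85.0], [651.4, -161.4, 85.0]]
bar far edge [[593.5, -215.3, 46.0], [595.2, -132.6, 46.0]] floor far edge [[747.5, -250.4, 5.0], [747.3, -223.0, 5.0]] rim far outer/inner [[749.4, -259.8, 40.0]]
```

send_rows(
  increments=[
    [0, 0, 0, 0, 0, 0.025, 0.008],
    [0, 0, 0, 0, 0, 0.025, 0.008],
    [0, 0, 0, 0, 0, 0.013, 0.008],
    [0, 0, 0, 0, 0, 0.002, 0.008],
    [0, 0, 0, 0, 0, 0, 0.008],
  ],
)

```text
t: 15.4
position: [691.9, -162.0, 9.7]
tcp_rot: [0.04, 3.141, -0.001]
force: [0.1, 0.2, -1.4]
finger_gap: 13.2
finger_force: 63.4
```

Run:
```python
from h import *
st()
```

```text
t15.4 pos [ 691.9 -162.     9.7] yaw(y-axis)-0.025 tilt [ 0.001 -0.   ] gap13.2 F [ 0.1  0.2 -1.4]
```

send_rows(
  increments=[
    [0, 0, 0, 0, 0, 0.001, 0.008],
    [0, 0, 0, 0, 0, 0.001, 0.008],
    [0, 0, 0, 0, 0, 0, 0.036],
    [0, 0, 0, 0, 0, 0, 0.036],
    [0, 0, 0, 0, 0, 0, 0.036],
  ],
)

```text
t: 15.9
position: [691.6, -162.0, 7.1]
tcp_rot: [0.04, 3.141, -0.0]
force: [-0.4, -0.8, -0.6]
finger_gap: 36.0
finger_force: 0.0
```

send_rows(
  increments=[
    [0, 0, 0, 0, 0, -0.03, 0.036],
    [0, 0, 0, 0, 0, -0.045, 0.036],
    [0, 0, 0, 0.01, 0.02, -0.045, 0.04],
    [0, 0, 0, 0.02, 0.045, -0.02, 0.04],
    [0, 0, 0, 0.02, 0.045, 0, 0.04],
  ],
)

```text
t: 16.4
position: [646.2, -53.3, 149.0]
tcp_rot: [0.043, 3.136, -0.002]
force: [1.7, 0.5, 0.4]
finger_gap: 39.9
finger_force: 0.0
```

send_rows(
  increments=[
    [0, 0, 0, 0.02, 0.045, 0, 0.04],
    [0, 0, 0, 0.02, 0.03, 0, 0.04],
    [0, 0, -0.12, 0, 0, 0, 0.04],
    [0, 0, -0.09, 0, 0, 0, 0.04],
    [0, 0, 0, 0, 0, 0, 0.04],
  ],
)

```text
t: 16.9
position: [607.4, 22.8, 145.7]
tcp_rot: [-0.292, 3.128, -0.0]
force: [-0.5, -0.5, -0.0]
finger_gap: 40.2
finger_force: 0.0
```

Run:
```python
from h import *
cams.camera("wrist"); st(); im,c=snap("wrist","w8.png"); np.save("c8.npy",c,allow_pickle=True)
g=cv2.GaussianBlur(cv2.cvtColor(im,cv2.COLOR_BGR2GRAY),(5,5),0)
ci=cv2.HoughCircles(g,cv2.HOUGH_GRADIENT,1,20,param1=80,param2=12,minRadius=3,maxRadius=10)
for q in ci[0]:
    if q[1]<330: print(np.round(q),np.round(ray(c,[q[:2]],14),1))
for q in ["rail_1_center"]: print([(round(d["score"],2),np.round(d["box"]).astype(int).tolist()) for d in recognise(q,"wrist")])
print(np.round(proj(c,[(507.5,7.1,14),(652,34.6,14)])))
```

```text
t16.9 pos [607.5  22.5 145.6] yaw(y-axis)0.182 tilt [ 0. -0.] gap40.0 F [ 0.3  0.4 -0.7]
[240.  44.   7.] [[506.5 -22.4  14. ]]
[282. 220.   4.] [[630.3  30.1  14. ]]
[282. 178.   5.] [[595.7  23.5  14. ]]
[480. 132.   6.] [[533.8 162.9  14. ]]
[ 38. 164.   5.] [[ 618.  -162.9   14. ]]
[282.  86.   4.] [[527.9  10.7  14. ]]
[ 38. 282.   3.] [[ 724.2 -166.8   14. ]]
[ 38. 206.   3.] [[ 653.9 -164.    14. ]]
[ 38. 246.   3.] [[ 689.1 -164.9   14. ]]
[282. 134.   4.] [[561.5  17.   14. ]]
[(0.71, [271, 53, 292, 242])]
[[282.  54.]
 [282. 245.]]
```

View pics/w8.png

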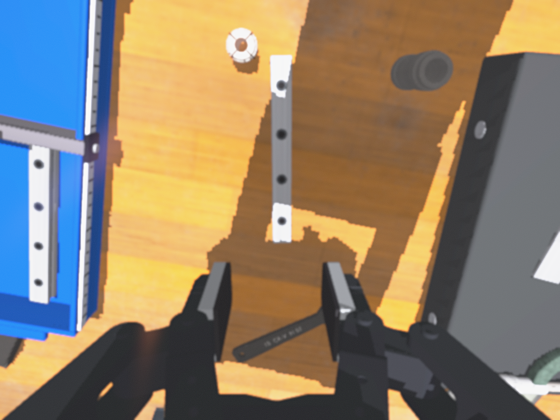

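Run:
```python
from h import *
to([579,20.3,4],0.188)
```

```text
t17.1 pos [607.5  22.3 145.4] yaw(y-axis)0.181 tilt [-0. -0.] gap40.2 F [-0.8  0.4 -0. ]
turn -0.007 shift [0.0284 0.0034 0.1414]
```

send_rows(
  increments=[
    [0, 0, -0.007, 0.0284, 0.0034, 0.03, 0.04],
    [0, 0, 0, 0, 0, 0.04, 0.04],
    [0, 0, 0, 0, 0, 0.04, 0.036],
    [0, 0, 0, 0, 0, 0.025, 0.036],
    [0, 0, 0, 0, 0, 0.006, 0.036],
  ],
)

```text
t: 17.55
position: [577.4, 20.4, 1.6]
tcp_rot: [0.296, -3.123, -0.001]
force: [0.5, -0.6, -0.7]
finger_gap: 36.1
finger_force: 0.0
```

send_rows(
  increments=[
    [0, 0, 0, 0, 0, 0, 0.036],
    [0, 0, 0, 0, 0, 0, 0.008],
    [0, 0, 0, 0, 0, 0, 0.008],
    [0, 0, 0, 0, 0, 0, 0.008],
    [0, 0, 0, 0, 0, 0, 0.008],
  ],
)

```text
t: 18.05
position: [580.0, 20.5, 6.4]
tcp_rot: [-0.299, 3.124, -0.001]
force: [-0.9, -2.0, 7.1]
finger_gap: 12.7
finger_force: 59.3
```

send_rows(
  increments=[
    [0, 0, 0, 0, 0, -0.03, 0.008],
    [0, 0, 0, 0, 0, -0.045, 0.008],
    [0, 0, 0.107, 0, 0, -0.035, 0.008],
    [0, 0, 0.107, 0, 0, 0, 0.008],
    [0, 0, 0, 0, 0, 0, 0.008],
  ],
)

```text
t: 18.55
position: [579.5, 20.6, 116.4]
tcp_rot: [0.039, 3.138, -0.001]
force: [-0.3, 0.4, -3.5]
finger_gap: 13.0
finger_force: 59.2
```

Run:
```python
from h import *
to([671,-212,75],-0.026)
```

```text
t18.6 pos [579.5  20.6 116.4] yaw(y-axis)-0.025 tilt [ 0.003 -0.   ] gap13.0 F [-0.3  0.4 -3.5]
turn 0.001 shift [-0.0974 -0.2301  0.0418]
```

send_rows(
  increments=[
    [0, 0, 0, -0.013, -0.03, 0, 0.008],
    [0, 0, 0, -0.0195, -0.046, 0, 0.008],
    [0, 0, 0, -0.0195, -0.046, 0, 0.008],
    [0, 0, 0, -0.0195, -0.046, 0, 0.008],
    [0, 0, 0, -0.0195, -0.046, 0, 0.008],
  ],
)

```text
t: 19.05
position: [665.1, -197.3, 113.9]
tcp_rot: [-0.03, -3.141, -0.0]
force: [0.8, 0.7, -1.5]
finger_gap: 13.0
finger_force: 59.2
```

send_rows(
  increments=[
    [0, 0, 0, -0.0064, -0.0161, 0.01, 0.008],
    [0, 0, 0, 0, 0, 0.02, 0.008],
    [0, 0, 0, 0, 0, 0.01, 0.008],
    [0, 0, 0, 0, 0, 0, 0.008],
    [0, 0, 0, 0, 0, 0, 0.008],
  ],
)

```text
t: 19.55
position: [671.1, -210.9, 74.9]
tcp_rot: [-0.033, -3.141, 0.0]
force: [0.2, 0.5, -1.1]
finger_gap: 12.9
finger_force: 59.2
```

Run:
```python
from h import *
im,c=snap("wrist","w9.png"); to([671,-212,11.5],-0.026)
g=cv2.GaussianBlur(cv2.cvtColor(im,cv2.COLOR_BGR2GRAY),(5,5),0)
ci=cv2.HoughCircles(g,cv2.HOUGH_GRADIENT,1,20,param1=80,param2=12,minRadius=5,maxRadius=16)
for q in ci[0]:
    if q[1]<390 and 250<q[0]<310: print(np.round(q),np.round(ray(c,[q[:2]],84),1))
```

```text
t19.6 pos [ 671.3 -211.    75.5] yaw(y-axis)-0.021 tilt [ 0.001 -0.   ] gap13.2 F [ 0.6 -0.1 -1.3]
turn 0.005 shift [ 0.0004 -0.0009  0.064 ]
[276. 164.  10.] [[ 617.5 -210.6   84. ]]
[276. 248.   9.] [[ 651.7 -211.3   84. ]]
[278. 320.   7.] [[ 686.3 -211.6   84. ]]
[276. 382.   8.] [[ 721.3 -213.2   84. ]]
```

send_rows(
  increments=[
    [0, 0, 0.004, -0.001, 0, 0.025, 0.008],
    [0, 0, 0, 0, 0, 0.025, 0.008],
    [0, 0, 0, 0, 0, 0.012, 0.008],
    [0, 0, 0, 0, 0, 0.002, 0.008],
    [0, 0, 0, 0, 0, 0, 0.008],
  ],
)

```text
t: 20.1
position: [672.4, -211.6, 11.3]
tcp_rot: [0.041, 3.141, -0.001]
force: [-0.1, -0.2, -1.0]
finger_gap: 13.1
finger_force: 61.9
```

send_rows(
  increments=[
    [0, 0, 0, 0, 0, 0.001, 0.008],
    [0, 0, 0, 0, 0, 0.001, 0.008],
    [0, 0, 0, 0, 0, 0, 0.036],
    [0, 0, 0, 0, 0, 0, 0.036],
    [0, 0, 0, 0, 0, 0, 0.036],
  ],
)

```text
t: 20.6
position: [672.2, -211.8, 8.8]
tcp_rot: [0.042, 3.141, -0.0]
force: [-0.2, 1.1, -0.3]
finger_gap: 36.1
finger_force: 0.0
```

send_rows(
  increments=[
    [0, 0, 0, 0, 0, -0.03, 0.036],
    [0, 0, 0, 0, 0, -0.045, 0.036],
    [0, 0, 0, 0.025, 0.025, -0.045, 0.045],
    [0, 0, 0, 0.03, 0.036, -0.02, 0.05],
    [0, 0, 0, 0.03, 0.036, 0, 0.05],
  ],
)

```text
t: 21.1
position: [593.5, -116.1, 145.7]
tcp_rot: [0.043, 3.136, -0.002]
force: [0.4, 1.1, -0.7]
finger_gap: 49.9
finger_force: 0.0
```

send_rows(
  increments=[
    [0, 0, 0, 0.03, 0.036, 0, 0.05],
    [0, 0, 0, 0.02, 0.036, 0, 0.05],
    [0, 0, 0, 0, 0.03, 0, 0.05],
    [0, 0, 0, 0, 0, 0, 0.05],
    [0, 0, 0, 0, 0, 0, 0.05],
  ],
)

```text
t: 21.6
position: [546.2, -12.7, 142.7]
tcp_rot: [0.04, 3.141, -0.001]
force: [0.1, -0.5, 0.1]
finger_gap: 50.1
finger_force: 0.0
```

Run:
```python
from h import *
cams.camera("wrist"); st(); im,c=snap("wrist","w10.png")
print(np.round(ray(cams.calibration("wrist"),[(0,0)],0)))
for q,z in (("collet_1_center",30),("bush_1_center",32),("collet_2_center",52)):
    for d in recognise(q,"wrist"):
        b=np.array(d["box"]); print(q,round(d["score"],2),np.round(b),np.round(ray(c,[(b[:2]+b[2:])/2],z/2),1))
```

```text
t21.6 pos [546.2 -13.3 142.5] yaw(y-axis)-0.026 tilt [ 0. -0.] gap49.7 F [ 0.4  0.2 -0.6]
[[ 404. -204.    0.]]
collet_1_center 0.86 [249. 134. 279. 159.] [[509.  -22.2  15. ]]
bush_1_center 0.69 [409.  15. 458.  56.] [[436.6  95.2  16. ]]
collet_2_center 0.6 [412. 112. 474. 154.] [[501.2 105.2  26. ]]
```

View pics/w10.png

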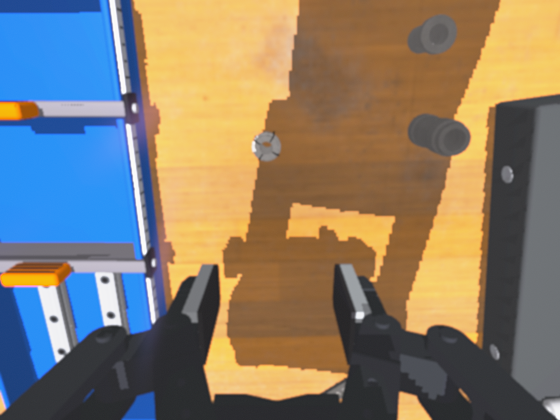

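send_rows(
  increments=[
    [0, 0, 0, 0.0378, -0.0092, 0.01, 0.05],
    [0, 0, 0, 0, 0, 0.04, 0.05],
    [0, 0, 0, 0, 0, 0.045, 0.05],
    [0, 0, 0, 0, 0, 0.032, 0.05],
    [0, 0, 0, 0, 0, 0.009, 0.05],
  ],
)

```text
t: 22.35
position: [506.2, -21.5, 3.3]
tcp_rot: [-0.043, -3.136, -0.001]
force: [-0.5, 0.0, 1.0]
finger_gap: 50.2
finger_force: 0.0
```

send_rows(
  increments=[
    [0, 0, 0, 0, 0, 0, 0.015],
    [0, 0, 0, 0, 0, 0, 0.015],
    [0, 0, 0, 0, 0, 0, 0.015],
    [0, 0, 0, 0, 0, 0, 0.015],
    [0, 0, 0, 0, 0, 0, 0.015],
  ],
)

```text
t: 22.85
position: [509.1, -21.5, 7.9]
tcp_rot: [0.042, 3.139, -0.001]
force: [-0.0, 0.7, 9.3]
finger_gap: 17.3
finger_force: 59.0
```

send_rows(
  increments=[
    [0, 0, 0, 0, 0, -0.03, 0.015],
    [0, 0, 0, 0, 0, -0.045, 0.015],
    [0, 0, 0, 0, 0, -0.025, 0.015],
    [0, 0, 0, 0, 0, 0, 0.015],
    [0, 0, 0, 0, 0, 0, 0.015],
  ],
)

```text
t: 23.35
position: [508.2, -21.2, 107.0]
tcp_rot: [0.042, 3.14, -0.001]
force: [-0.2, 0.8, -1.1]
finger_gap: 17.6
finger_force: 59.2
```

Run:
```python
from h import *
to([422,-147,100],-0.026)
```

```text
t23.4 pos [508.2 -21.2 107. ] yaw(y-axis)-0.027 tilt [ 0.001 -0.   ] gap17.6 F [-0.2  0.8 -1.1]
turn -0.001 shift [ 0.0829 -0.128   0.007 ]
```

send_rows(
  increments=[
    [0, 0, 0, 0.015, -0.026, -0.003, 0.015],
    [0, 0, 0, 0.023, -0.034, 0, 0.015],
    [0, 0, 0, 0.023, -0.034, 0, 0.015],
    [0, 0, 0, 0.022, -0.036, 0, 0.015],
    [0, 0, 0, 0, 0, 0, 0.015],
  ],
)

```text
t: 23.85
position: [419.1, -151.7, 108.4]
tcp_rot: [-0.048, -3.139, 0.0]
force: [0.7, 0.1, -0.7]
finger_gap: 17.8
finger_force: 59.2
```

send_rows(
  increments=[
    [0, 0, 0, 0, 0, 0.03, 0.015],
    [0, 0, 0, 0, 0, 0.03, 0.015],
    [0, 0, 0, 0, 0, 0.025, 0.015],
    [0, 0, 0, 0, 0, 0.01, 0.015],
    [0, 0, 0, 0, 0, 0, 0.015],
  ],
)

```text
t: 24.35
position: [421.3, -148.3, 13.4]
tcp_rot: [-0.042, -3.14, -0.002]
force: [-0.4, 0.6, -0.8]
finger_gap: 17.8
finger_force: 59.7
```

Run:
```python
from h import *
to([422,-149,12.5],-0.026)
```

```text
t24.4 pos [ 421.3 -148.3   13.4] yaw(y-axis)-0.027 tilt [-0.002  0.001] gap17.8 F [-0.4  0.6 -0.8]
turn -0.001 shift [-0.0007 -0.0007  0.0009]
```

send_rows(
  increments=[
    [0, 0, 0, 0, 0, 0.001, 0.015],
    [0, 0, 0, 0, 0, 0.0005, 0.028],
    [0, 0, 0, 0, 0, 0, 0.028],
    [0, 0, 0, 0, 0, 0, 0.028],
    [0, 0, 0, 0, 0, -0.02, 0.028],
  ],
)

```text
t: 24.85
position: [420.4, -148.4, 31.5]
tcp_rot: [-0.042, -3.138, -0.002]
force: [0.0, -0.4, 0.1]
finger_gap: 27.8
finger_force: 0.0
```

send_rows(
  increments=[
    [0, 0, 0, 0, 0, -0.04, 0.03],
    [0, 0, 0, 0, 0, -0.045, 0.04],
    [0, 0, 0, -0.01, 0.03, -0.03, 0.05],
    [0, 0, 0, -0.012, 0.045, 0, 0.05],
    [0, 0, 0, -0.012, 0.045, 0, 0.05],
  ],
)

```text
t: 25.35
position: [459.4, -28.9, 149.3]
tcp_rot: [0.045, 3.139, -0.001]
force: [0.9, -0.4, -0.6]
finger_gap: 50.2
finger_force: 0.0
```

send_rows(
  increments=[
    [0, 0, 0, -0.012, 0.045, 0, 0.05],
    [0, 0, 0, -0.01, 0.045, 0, 0.05],
    [0, 0, 0, 0, 0.02, 0, 0.05],
    [0, 0, 0, 0, 0, 0, 0.05],
    [0, 0, 0, 0, 0, 0, 0.05],
  ],
)

```text
t: 25.85
position: [483.6, 79.6, 147.9]
tcp_rot: [-0.04, -3.141, 0.001]
force: [-0.1, -0.3, -0.1]
finger_gap: 50.2
finger_force: 0.0
```

Run:
```python
from h import *
cams.camera("wrist"); st(); im,c=snap("wrist","w11.png")
for q,z in (("bush_1_center",32),("collet_2_center",52)):
    for d in recognise(q,"wrist"):
        b=np.array(d["box"]); print(q,round(d["score"],2),np.round(b),np.round(ray(c,[(b[:2]+b[2:])/2],z/2),1))
```

```text
t25.9 pos [483.6  79.  147.9] yaw(y-axis)-0.027 tilt [-0. -0.] gap49.9 F [-0.4  0.1  0.3]
bush_1_center 0.9 [354.  23. 393.  61.] [[376.6 148.6  16. ]]
bush_1_center 0.75 [267.  26. 298.  65.] [[377.   85.4  16. ]]
bush_1_center 0.74 [277. 120. 311. 152.] [[440.1  92.7  16. ]]
collet_2_center 0.73 [288. 194. 325. 242.] [[502.4 101.4  26. ]]
```

View pics/w11.png

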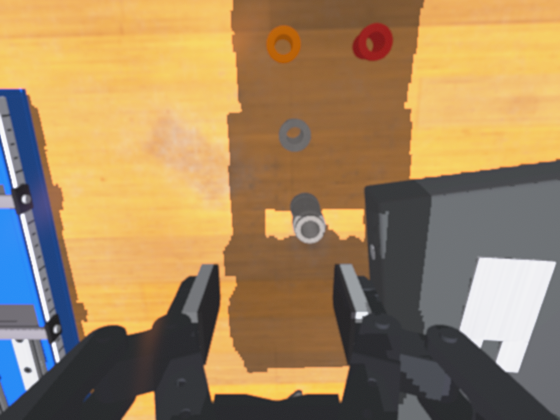

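Bush top is at (294,135), the tall collet's top at (310,229), and the shim on the plate near (510,310).

Run:
```python
from h import *
c=cams.calibration("wrist"); st()
im=cv2.imread("pics/w11.png")
print(np.round(ray(c,[(294.5,135)],32),1),np.round(ray(c,[(310,229)],52),1))
# shim outline / plate edge
w=lambda p,z:np.round(ray(c,p,z),1).tolist()
print("shim corners",w([(480,258),(554,261)],58),"plate near edge top",w([(430,181),(559,160)],55))
to([439.5,92.3,7],-0.027)
```

```text
t26.1 pos [483.7  78.5 148. ] yaw(y-axis)-0.028 tilt [ 0. -0.] gap50.0 F [0.6 0.5 1. ]
[[437.   91.9  32. ]] [[501.  101.3  52. ]]
shim corners [[524.3, 222.3, 58.0], [528.2, 275.8, 58.0]] plate near edge top [[467.0, 181.6, 55.0], [455.0, 265.1, 55.0]]
t26.1 pos [483.7  78.5 148. ] yaw(y-axis)-0.028 tilt [ 0. -0.] gap50.0 F [0.6 0.5 1. ]
turn -0.001 shift [0.0446 0.0126 0.141 ]
```

send_rows(
  increments=[
    [0, 0, 0, 0.0455, 0.0123, 0.01, 0.05],
    [0, 0, 0, 0, 0, 0.04, 0.05],
    [0, 0, 0, 0, 0, 0.045, 0.05],
    [0, 0, 0, 0, 0, 0.035, 0.05],
    [0, 0, 0, 0, 0, 0.011, 0.05],
  ],
)

```text
t: 26.55
position: [436.8, 92.3, 4.2]
tcp_rot: [-0.044, -3.137, 0.001]
force: [-1.4, 0.0, 1.0]
finger_gap: 50.0
finger_force: 0.0
```

send_rows(
  increments=[
    [0, 0, 0, 0, 0, 0, 0.05],
    [0, 0, 0, 0, 0, 0, 0.015],
    [0, 0, 0, 0, 0, 0, 0.015],
    [0, 0, 0, 0, 0, 0, 0.015],
    [0, 0, 0, 0, 0, 0, 0.015],
  ],
)

```text
t: 27.05
position: [439.8, 92.9, 8.7]
tcp_rot: [0.042, 3.138, -0.0]
force: [-1.3, -1.6, 8.8]
finger_gap: 19.5
finger_force: 58.2
```

send_rows(
  increments=[
    [0, 0, 0, 0, 0, -0.03, 0.015],
    [0, 0, 0, 0, 0, -0.045, 0.015],
    [0, 0, 0, 0, 0, -0.025, 0.015],
    [0, 0, 0, 0, 0, 0, 0.015],
    [0, 0, 0, 0, 0, 0, 0.015],
  ],
)

```text
t: 27.55
position: [438.9, 93.0, 107.9]
tcp_rot: [0.042, 3.139, 0.0]
force: [0.1, -0.1, -1.6]
finger_gap: 20.2
finger_force: 58.9
```

Run:
```python
from h import *
to([422,-213,110],-0.026)
```

```text
t27.6 pos [438.9  93.  107.9] yaw(y-axis)-0.027 tilt [ 0.002 -0.   ] gap20.2 F [ 0.1 -0.1 -1.6]
turn -0.001 shift [ 0.0089 -0.3063 -0.0022]
```

send_rows(
  increments=[
    [0, 0, 0, 0.002, -0.035, 0, 0.015],
    [0, 0, 0, 0.002, -0.045, 0, 0.015],
    [0, 0, 0, 0.002, -0.048, 0, 0.015],
    [0, 0, 0, 0.002, -0.048, 0, 0.015],
    [0, 0, 0, 0.0009, -0.048, 0, 0.015],
  ],
)

```text
t: 28.05
position: [422.7, -132.3, 106.2]
tcp_rot: [-0.042, -3.14, -0.001]
force: [1.6, 0.2, -0.9]
finger_gap: 19.9
finger_force: 58.9
```

send_rows(
  increments=[
    [0, 0, 0, 0, -0.045, 0, 0.015],
    [0, 0, 0, 0, -0.0373, 0, 0.015],
    [0, 0, 0, 0, 0, 0, 0.015],
    [0, 0, 0, 0, 0, 0.03, 0.015],
    [0, 0, 0, 0, 0, 0.03, 0.015],
  ],
)

```text
t: 28.55
position: [421.3, -212.9, 45.8]
tcp_rot: [0.043, 3.141, -0.0]
force: [0.2, 1.0, -0.7]
finger_gap: 20.0
finger_force: 59.0
```

send_rows(
  increments=[
    [0, 0, 0, 0, 0, 0.025, 0.015],
    [0, 0, 0, 0, 0, 0.008, 0.015],
    [0, 0, 0, 0, 0, 0, 0.015],
    [0, 0, 0, 0, 0, 0, 0.015],
    [0, 0, 0, 0, 0, 0, 0.015],
  ],
)

```text
t: 29.05
position: [421.4, -212.7, 14.0]
tcp_rot: [-0.042, -3.141, -0.0]
force: [0.1, -0.2, -0.8]
finger_gap: 20.0
finger_force: 61.4
```

send_rows(
  increments=[
    [0, 0, 0, 0, 0, 0.0006, 0.015],
    [0, 0, 0, 0, 0, 0, 0.03],
    [0, 0, 0, 0, 0, 0, 0.03],
    [0, 0, 0, 0, 0, 0, 0.03],
    [0, 0, 0, 0, 0, -0.02, 0.03],
  ],
)

```text
t: 29.55
position: [420.3, -212.2, 31.7]
tcp_rot: [-0.042, -3.138, -0.003]
force: [-0.2, 0.1, 1.0]
finger_gap: 30.0
finger_force: 0.0
```

send_rows(
  increments=[
    [0, 0, 0, 0, 0, -0.04, 0.03],
    [0, 0, 0, 0, 0, -0.045, 0.04],
    [0, 0, 0, -0.01, 0.03, -0.03, 0.05],
    [0, 0, 0, -0.01, 0.045, 0, 0.05],
    [0, 0, 0, -0.012, 0.046, 0, 0.05],
  ],
)

```text
t: 30.05
position: [457.0, -92.0, 149.5]
tcp_rot: [0.045, 3.139, -0.001]
force: [0.9, -0.4, -0.5]
finger_gap: 50.1
finger_force: 0.0
```

send_rows(
  increments=[
    [0, 0, 0, -0.012, 0.048, 0, 0.05],
    [0, 0, 0, -0.012, 0.048, 0, 0.05],
    [0, 0, 0, -0.012, 0.048, 0, 0.05],
    [0, 0, 0, -0.0035, 0.048, 0, 0.05],
    [0, 0, 0, 0, 0.003, 0, 0.05],
  ],
)

```text
t: 30.55
position: [501.3, 105.6, 148.1]
tcp_rot: [-0.035, -3.141, -0.002]
force: [-0.4, -0.8, -0.7]
finger_gap: 50.0
finger_force: 0.0
```

Run:
```python
from h import *
cams.camera("wrist"); im,c=snap("wrist","w12.png"); to([501.5,101.5,26],-0.026)
for q,z in (("bush_1_center",32),("collet_1_center",30),("collet_2_center",52)):
    for d in recognise(q,"wrist"):
        b=np.array(d["box"]); print(q,round(d["score"],2),np.round(b),np.round(ray(c,[(b[:2]+b[2:])/2],z/2),1))
```

```text
t30.6 pos [501.2 102.1 148.1] yaw(y-axis)-0.024 tilt [-0. -0.] gap49.8 F [ 0.4 -0.2  0.3]
turn 0.002 shift [-0.0004 -0.0005  0.1221]
bush_1_center 0.92 [320.   1. 357.  35.] [[378.1 148.2  16. ]]
bush_1_center 0.56 [229.   0. 263.  37.] [[377.1  85.1  16. ]]
bush_1_center 0.35 [259. 172. 293. 221.] [[504.8 102.7  16. ]]
collet_2_center 0.6 [257. 174. 293. 221.] [[502.4 102.   26. ]]
```

send_rows(
  increments=[
    [0, 0, 0, -0.0006, 0, 0.02, 0.04],
    [0, 0, 0, 0, 0, 0.04, 0.04],
    [0, 0, 0, 0, 0, 0.04, 0.04],
    [0, 0, 0, 0, 0, 0.02, 0.04],
    [0, 0, 0, 0, 0, 0, 0.04],
  ],
)

```text
t: 31.3
position: [500.4, 99.6, 25.8]
tcp_rot: [-0.045, -3.137, 0.001]
force: [1.4, 0.1, 0.1]
finger_gap: 40.0
finger_force: 0.0
```

send_rows(
  increments=[
    [0, 0, 0, 0, 0, 0, 0.015],
    [0, 0, 0, 0, 0, 0, 0.015],
    [0, 0, 0, 0, 0, 0, 0.015],
    [0, 0, 0, 0, 0, 0, 0.015],
    [0, 0, 0, 0, 0, -0.03, 0.015],
  ],
)

```text
t: 31.8
position: [500.4, 100.8, 56.4]
tcp_rot: [-0.042, -3.137, 0.001]
force: [0.3, -0.9, -0.5]
finger_gap: 21.0
finger_force: 59.0
```

send_rows(
  increments=[
    [0, 0, 0, 0, 0, -0.045, 0.015],
    [0, 0, 0, 0, 0, -0.035, 0.015],
    [0, 0, 0, 0, 0, 0, 0.015],
    [0, 0, 0, 0, 0, 0, 0.015],
    [0, 0, 0, 0, 0, 0, 0.015],
  ],
)

```text
t: 32.3
position: [501.4, 101.0, 137.3]
tcp_rot: [-0.042, -3.14, 0.0]
force: [-0.2, -0.6, -2.1]
finger_gap: 21.2
finger_force: 59.1
```

Run:
```python
from h import *
to([450,-181,135],-0.026)
```

```text
t32.3 pos [501.4 101.  137.3] yaw(y-axis)-0.027 tilt [-0.001 -0.   ] gap21.2 F [-0.2 -0.6 -2.1]
turn -0.001 shift [ 0.0441 -0.2832  0.0024]
```

send_rows(
  increments=[
    [0, 0, 0, 0.005, -0.035, 0, 0.015],
    [0, 0, 0, 0.007, -0.045, 0, 0.015],
    [0, 0, 0, 0.008, -0.048, 0, 0.015],
    [0, 0, 0, 0.008, -0.048, 0, 0.015],
    [0, 0, 0, 0.008, -0.048, 0, 0.015],
  ],
)

```text
t: 32.8
position: [458.7, -123.4, 137.1]
tcp_rot: [-0.041, -3.14, -0.001]
force: [1.5, -0.4, -1.7]
finger_gap: 21.0
finger_force: 59.2
```

send_rows(
  increments=[
    [0, 0, 0, 0.0081, -0.045, 0, 0.015],
    [0, 0, 0, 0, -0.0142, 0, 0.015],
    [0, 0, 0, 0, 0, 0.02, 0.015],
    [0, 0, 0, 0, 0, 0.04, 0.015],
    [0, 0, 0, 0, 0, 0.03, 0.015],
  ],
)

```text
t: 33.3
position: [449.5, -180.2, 45.6]
tcp_rot: [-0.043, -3.139, -0.002]
force: [0.5, -0.2, -0.2]
finger_gap: 21.1
finger_force: 59.2
```

send_rows(
  increments=[
    [0, 0, 0, 0, 0, 0.012, 0.015],
    [0, 0, 0, 0, 0, 0, 0.015],
    [0, 0, 0, 0, 0, 0, 0.015],
    [0, 0, 0, 0, 0, 0, 0.015],
    [0, 0, 0, 0, 0, 0, 0.015],
  ],
)

```text
t: 33.8
position: [450.5, -181.0, 36.7]
tcp_rot: [0.042, 3.141, -0.001]
force: [-0.3, -0.3, -0.8]
finger_gap: 20.9
finger_force: 60.2
```

send_rows(
  increments=[
    [0, 0, 0, 0, 0, 0.003, 0.015],
    [0, 0, 0, 0, 0, 0.001, 0.015],
    [0, 0, 0, 0, 0, 0.0005, 0.015],
    [0, 0, 0, 0, 0, 0, 0.015],
    [0, 0, 0, 0, 0, 0, 0.015],
  ],
)

```text
t: 34.3
position: [450.9, -181.1, 33.1]
tcp_rot: [0.042, 3.14, -0.001]
force: [-4.2, 4.5, 21.0]
finger_gap: 21.0
finger_force: 62.8
```

send_rows(
  increments=[
    [0, 0, 0, 0, 0, -0.0008, 0.015],
    [0, 0, 0, 0, 0, 0, 0.031],
    [0, 0, 0, 0, 0, 0, 0.031],
    [0, 0, 0, 0, 0, 0, 0.031],
    [0, 0, 0, 0, 0, -0.03, 0.031],
  ],
)

```text
t: 34.8
position: [448.6, -180.0, 59.9]
tcp_rot: [-0.042, -3.136, -0.004]
force: [0.4, 0.5, 1.2]
finger_gap: 31.2
finger_force: 0.0
```

send_rows(
  increments=[
    [0, 0, 0, 0, 0, -0.045, 0.031],
    [0, 0, 0, 0, 0, -0.045, 0.02],
    [0, 0, 0, 0, 0.02, -0.045, 0.0],
    [0, 0, 0, -0.012, 0.042, -0.02, 0.0],
    [0, 0, 0, -0.014, 0.046, 0, 0.0],
  ],
)

```text
t: 35.3
position: [480.2, -73.4, 221.1]
tcp_rot: [0.046, 3.136, -0.003]
force: [1.1, -0.0, -0.5]
finger_gap: 0.1
finger_force: 0.0
```

send_rows(
  increments=[
    [0, 0, 0, -0.015, 0.046, 0, 0],
    [0, 0, 0, -0.015, 0.046, 0, 0],
    [0, 0, 0, -0.015, 0.046, 0, 0],
    [0, 0, 0, -0.015, 0.046, 0, 0],
    [0, 0, 0, -0.015, 0.046, 0, 0],
  ],
)

```text
t: 35.8
position: [560.6, 156.4, 217.4]
tcp_rot: [-0.042, -3.141, 0.0]
force: [0.9, -0.7, 0.9]
finger_gap: 0.2
finger_force: 0.0
```

send_rows(
  increments=[
    [0, 0, 0, -0.015, 0.046, 0, 0],
    [0, 0, 0, 0, 0.035, 0, 0],
    [0, 0, 0.06, 0, 0, 0, 0],
    [0, 0, 0, 0, 0, 0, 0],
    [0, 0, 0, 0, 0, 0, 0],
  ],
)

```text
t: 36.3
position: [577.5, 234.4, 217.4]
tcp_rot: [-0.134, -3.138, 0.001]
force: [-0.4, -0.1, -0.7]
finger_gap: -0.3
finger_force: 0.0
```

Run:
```python
from h import *
cams.camera("wrist"); st(); im,c=snap("wrist","w13.png"); cams.camera("top")
np.save("c13.npy",c,allow_pickle=True)
for q in ("bush_1_center","collet_1_center","collet_2_center"):
    print(q,[(round(d["score"],2),np.round(d["box"]).astype(int).tolist()) for d in recognise(q,"top")])
d=recognise("shim_center","wrist")[0];b=np.int32(d["box"]);print(d)
g=cv2.cvtColor(im,cv2.COLOR_BGR2GRAY); m=np.zeros_like(g); x0,y0,x1,y1=b; m[y0-6:y1+6,x0-6:x1+6]=(g[y0-6:y1+6,x0-6:x1+6]>130)*255
cs,_=cv2.findContours(m,cv2.RETR_EXTERNAL,cv2.CHAIN_APPROX_NONE); k=max(cs,key=cv2.contourArea)
a=cv2.minAreaRect(ray(c,k[:,0],58)[:,:2].astype(np.float32));print(a); print(np.round(cv2.boxPoints(a),1).tolist())
vis=im.copy();cv2.drawContours(vis,[k],-1,(0,0,255),1);cv2.imwrite("pics/w13m.png",vis)
```

```text
t36.4 pos [577.5 234.2 217.5] yaw(y-axis)-0.086 tilt [-0. -0.] gap-0.0 F [-0.3 -0.5 -0.7]
bush_1_center [(0.64, [342, 279, 352, 287]), (0.49, [192, 295, 201, 302]), (0.38, [216, 294, 224, 299]), (0.2, [305, 208, 367, 220])]
collet_1_center [(0.59, [318, 278, 323, 288]), (0.48, [163, 196, 169, 226])]
collet_2_center [(0.48, [323, 264, 339, 275])]
{'box': [258.9, 123.0, 327.3, 234.6], 'score': 0.78}
((576.8986206054688, 246.07037353515625), (58.39027404785156, 99.70602416992188), 85.08324432373047)
[[524.7000122070312, 221.3000030517578], [624.0999755859375, 212.6999969482422], [629.0999755859375, 270.8999938964844], [529.7000122070312, 279.3999938964844]]
```

Run:
```python
from h import *
c=np.load("c13.npy",allow_pickle=True).item(); im=cv2.imread("pics/w13.png"); s=cv2.cvtColor(im,cv2.COLOR_BGR2HSV)[:,:,1]
P=[]
for x in range(180,400,20):
    col=np.median(s[:,x-2:x+3],axis=1); d=np.convolve(col,[1]*4+[-1]*4,'same')[5:125]; y=np.argmax(abs(d))+5; P.append((x,y))
print(P); W=ray(c,P,55); print(np.round(W,1).tolist()); print(np.polyfit(W[:,1],W[:,0],1))
to([585,245.5,70],-0.086)
```

```text
[(180, np.int64(71)), (200, np.int64(67)), (220, np.int64(63)), (240, np.int64(59)), (260, np.int64(54)), (280, np.int64(50)), (300, np.int64(45)), (320, np.int64(41)), (340, np.int64(37)), (360, np.int64(33)), (380, np.int64(28))]
[[480.5, 165.2, 55.0], [478.9, 181.4, 55.0], [477.4, 197.5, 55.0], [475.8, 213.5, 55.0], [473.6, 229.5, 55.0], [472.0, 245.3, 55.0], [469.8, 261.0, 55.0], [468.3, 276.6, 55.0], [466.8, 292.1, 55.0], [465.3, 307.4, 55.0], [463.2, 322.7, 55.0]]
[-1.10599028e-01  4.99043474e+02]
t36.6 pos [577.6 234.4 217.7] yaw(y-axis)-0.087 tilt [ 0. -0.] gap-0.2 F [-0.1  0.5 -0.2]
turn -0.001 shift [-0.0064  0.0117  0.1477]
```

View pics/w13m.png

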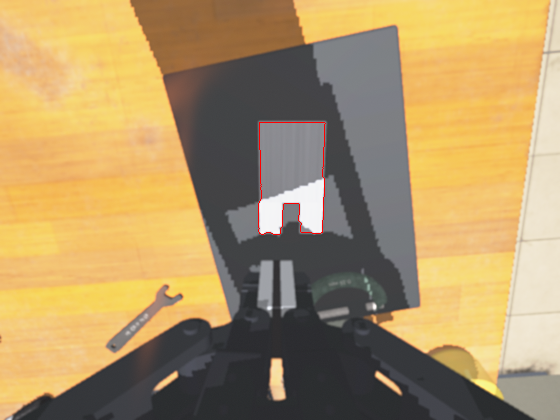

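send_rows(
  increments=[
    [0, 0, 0, -0.0064, 0.0115, 0.03, 0],
    [0, 0, 0, 0, 0, 0.045, 0],
    [0, 0, 0, 0, 0, 0.045, 0],
    [0, 0, 0, 0, 0, 0.027, 0],
    [0, 0, 0, 0, 0, 0.004, 0],
  ],
)

```text
t: 37.15
position: [583.2, 245.0, 63.0]
tcp_rot: [-0.136, -3.133, 0.003]
force: [-0.5, -0.1, 0.4]
finger_gap: 0.0
finger_force: 0.0
```

send_rows(
  increments=[
    [0, 0, 0, 0, 0, 0.002, 0],
    [0, 0, 0, 0, 0, 0.001, 0],
    [0, 0, 0, 0, 0, 0, 0],
    [0, 0, 0, 0, 0, 0, 0],
    [0, 0, 0, 0, 0, 0, 0],
  ],
)

```text
t: 37.65
position: [585.2, 245.8, 64.4]
tcp_rot: [0.136, 3.138, 0.0]
force: [0.2, 0.8, -0.2]
finger_gap: -0.4
finger_force: 0.0
```

Run:
```python
from h import *
st()
```

```text
t37.6 pos [585.2 245.8  64.4] yaw(y-axis)-0.087 tilt [0.001 0.   ] gap-0.4 F [ 0.2  0.8 -0.2]
```

send_rows(
  increments=[
    [0, 0, 0, 0, 0, 0.003, 0],
    [0, 0, 0, 0, 0, 0.002, 0],
    [0, 0, 0, 0, 0, 0.001, 0],
    [0, 0, 0, 0, 0, 0.001, 0],
    [0, 0, 0, 0, 0, 0, 0],
  ],
)

```text
t: 38.15
position: [585.3, 245.9, 58.0]
tcp_rot: [0.136, 3.137, 0.001]
force: [-4.7, -0.7, 17.1]
finger_gap: 0.1
finger_force: 8.7
```

send_rows(
  increments=[
    [0, 0, 0, 0, 0, 0.001, 0],
    [0, 0, 0, 0, 0, 0.001, 0],
    [0, 0, 0, 0, 0, 0, 0],
    [0, 0, 0, 0, 0, 0, 0],
    [0, 0, 0, 0, 0, 0, 0],
  ],
)

```text
t: 38.65
position: [586.0, 246.1, 57.9]
tcp_rot: [0.136, 3.135, 0.002]
force: [-10.3, -2.4, 37.2]
finger_gap: 0.0
finger_force: 18.4
```

send_rows(
  increments=[
    [0, 0, 0, 0, 0, -0.0015, 0],
    [0, 0, 0, 0.004, 0, 0, 0],
    [0, 0, 0, 0.008, 0, 0, 0],
    [0, 0, 0, 0.008, 0, 0, 0],
    [0, 0, 0, 0.01, 0, 0, 0],
  ],
)

```text
t: 39.15
position: [556.6, 248.5, 58.0]
tcp_rot: [0.136, 3.134, 0.002]
force: [5.4, -0.0, 15.9]
finger_gap: -0.1
finger_force: 8.5
```

send_rows(
  increments=[
    [0, 0, 0, 0.01, 0, 0, 0],
    [0, 0, 0, 0.01, 0, 0, 0],
    [0, 0, 0, 0.01, 0, 0, 0],
    [0, 0, 0, 0, 0, 0, 0],
    [0, 0, 0, 0, 0, 0, 0],
  ],
)

```text
t: 39.65
position: [525.5, 251.4, 57.9]
tcp_rot: [0.136, 3.137, 0.002]
force: [-6.6, -0.7, 24.3]
finger_gap: -0.1
finger_force: 11.8
```

```bash
cat > shim.py <<'E'
from h import *
st(); im,c=snap("wrist","ws.png")
d=recognise("shim_center","wrist");print([(round(x["score"],2),np.int32(x["box"]).tolist()) for x in d]);b=np.int32(d[0]["box"])
g=cv2.cvtColor(im,cv2.COLOR_BGR2GRAY);hs=cv2.cvtColor(im,cv2.COLOR_BGR2HSV); x0,y0,x1,y1=b; y0=max(y0-8,0)
m=np.zeros_like(g); m[y0:y1+8,x0-8:x1+8]=((g>95)&(hs[:,:,1]<60))[y0:y1+8,x0-8:x1+8]*255
cs,_=cv2.findContours(m,cv2.RETR_EXTERNAL,cv2.CHAIN_APPROX_NONE); k=max(cs,key=cv2.contourArea)
a=cv2.minAreaRect(ray(c,k[:,0],58)[:,:2].astype(np.float32));print(a); print(np.round(cv2.boxPoints(a),1).tolist())
E
python3 shim.py
```

```text
t39.6 pos [525.5 251.4  57.9] yaw(y-axis)-0.087 tilt [0.002 0.001] gap-0.1 F [-6.6 -0.7 24.3]
[(0.64, [209, 146, 347, 327])]
((509.25103759765625, 255.7413330078125), (61.901824951171875, 84.7613754272461), 85.17314910888672)
[[464.3999938964844, 228.5], [548.9000244140625, 221.3000030517578], [554.0999755859375, 283.0], [469.6000061035156, 290.1000061035156]]
```

send_rows(
  increments=[
    [0, 0, 0, 0.006, 0, 0, 0],
    [0, 0, 0, 0.01, 0, 0, 0],
    [0, 0, 0, 0.01, 0, 0, 0],
    [0, 0, 0, 0.008, 0, 0, 0],
    [0, 0, 0, 0, 0, 0, 0],
  ],
)

```text
t: 40.25
position: [491.7, 254.4, 58.0]
tcp_rot: [0.136, 3.136, 0.002]
force: [-5.8, -0.3, 23.4]
finger_gap: -0.3
finger_force: 11.8
```

send_rows(
  increments=[
    [0, 0, 0, 0, 0, 0, 0],
    [0, 0, 0, 0, 0, -0.004, 0],
    [0, 0, 0, 0, 0, -0.03, 0],
    [0, 0, 0, -0.02, 0, -0.045, 0],
    [0, 0, 0, -0.02, 0, -0.02, 0],
  ],
)

```text
t: 40.75
position: [532.2, 250.7, 159.0]
tcp_rot: [0.135, 3.135, 0.002]
force: [0.3, 0.1, -0.5]
finger_gap: -0.0
finger_force: 0.0
```

```bash
python3 - <<'E'
from h import *
cams.camera("wrist")
E
python3 shim.py
python3 - <<'E'
from h import *
cv2.imread
im=cv2.imread("pics/ws.png")
E
```

```text
t40.8 pos [535.4 250.4 160.8] yaw(y-axis)-0.087 tilt [0.007 0.002] gap0.1 F [-0.  -3.3  3. ]
[(0.68, [234, 48, 322, 199])]
((486.23687744140625, 258.8326721191406), (65.03448486328125, 105.10321044921875), 85.72789764404297)
[[431.3999938964844, 230.3000030517578], [536.2000122070312, 222.5], [541.0999755859375, 287.29998779296875], [436.29998779296875, 295.20001220703125]]
```

send_rows(
  increments=[
    [0, 0, 0, 0.03, 0, 0, 0.085],
    [0, 0, 0, 0.035, 0, 0.01, 0.085],
    [0, 0, 0, 0.0241, -0.0011, 0.02, 0.085],
    [0, 0, 0, 0, 0, 0.02, 0.085],
    [0, 0, 0, 0, 0, 0, 0.085],
  ],
)

```text
t: 41.4
position: [439.6, 256.5, 101.9]
tcp_rot: [-0.135, -3.134, 0.003]
force: [-0.3, 1.2, 0.7]
finger_gap: 72.1
finger_force: 0.0
```

Run:
```python
from h import *
cams.camera("top"); im,c=snap("wrist","w14.png"); to([446.5,257,47],-0.087)
g=cv2.cvtColor(im,cv2.COLOR_BGR2GRAY);hs=cv2.cvtColor(im,cv2.COLOR_BGR2HSV)
print("proj front corners",np.round(proj(c,[(431.3,230.5,58),(436.2,286.2,58),(446.5,257,58)])).tolist())
# profile along column 276 and along row of grip point
p=np.int32(proj(c,[(440,257.6,58)])[0]);print(p)
print("row sat",hs[p[1],::8,1].tolist());print("col sat",hs[100:330:6,p[0],1].tolist())
```

```text
t41.5 pos [441.8 256.9 104.7] yaw(y-axis)-0.087 tilt [-0.001 -0.001] gap84.2 F [0.8 0.  0.9]
turn 0.0 shift [-0.0048  0.0006  0.0577]
proj front corners [[230.0, 225.0], [330.0, 225.0], [279.0, 245.0]]
[279 234]
row sat [122, 140, 146, 149, 149, 149, 149, 152, 148, 147, 148, 147, 143, 141, 148, 147, 147, 148, 145, 145, 164, 161, 158, 157, 155, 159, 156, 158, 159, 56, 9, 9, 9, 9, 11, 11, 11, 9, 11, 3, 3, 3, 162, 140, 79, 17, 17, 17, 17, 13, 153, 152, 151, 149, 149, 152, 145, 142, 147, 148, 151, 150, 151, 155, 156, 155, 155, 152, 155, 147]
col sat [153, 155, 151, 149, 155, 151, 152, 156, 139, 136, 135, 137, 129, 135, 132, 137, 134, 153, 154, 151, 154, 9, 9, 7, 9, 2, 2, 2, 9, 9, 9, 9, 13, 11, 11, 11, 11, 11, 12]
```

send_rows(
  increments=[
    [0, 0, 0, -0.0048, 0.0006, 0.01, 0.085],
    [0, 0, 0, 0, 0, 0.02, 0.085],
    [0, 0, 0, 0, 0, 0.02, 0.085],
    [0, 0, 0, 0, 0, 0.0077, 0.085],
    [0, 0, 0, 0, 0, 0, 0.085],
  ],
)

```text
t: 42.0
position: [447.0, 256.9, 46.5]
tcp_rot: [-0.137, -3.137, 0.001]
force: [-0.2, 0.1, 0.2]
finger_gap: 84.8
finger_force: 0.0
```

send_rows(
  increments=[
    [0, 0, 0, 0, 0, 0, 0.07],
    [0, 0, 0, 0, 0, 0, 0.06],
    [0, 0, 0, 0, 0, 0, 0.045],
    [0, 0, 0, 0, 0, 0, 0.045],
    [0, 0, 0, 0, 0, 0, 0.045],
  ],
)

```text
t: 42.5
position: [447.6, 257.4, 48.5]
tcp_rot: [0.136, 3.137, 0.001]
force: [-0.9, -0.9, 6.7]
finger_gap: 53.2
finger_force: 61.3
```

send_rows(
  increments=[
    [0, 0, 0, 0, 0, 0, 0.045],
    [0, 0, 0, 0, 0, 0, 0.045],
    [0, 0, 0, 0, 0, -0.005, 0.045],
    [0, 0, 0, 0, 0, -0.02, 0.045],
    [0, 0, 0, 0, 0, 0, 0.045],
  ],
)

```text
t: 43.0
position: [448.1, 257.7, 74.8]
tcp_rot: [0.136, 3.135, 0.002]
force: [0.5, 0.1, -1.8]
finger_gap: 53.3
finger_force: 63.2
```

Run:
```python
from h import *
st(); cams.camera("scene"); im,c=snap("wrist","w15.png"); print([(round(x["score"],2),np.int32(x["box"]).tolist()) for x in recognise("shim_center","wrist")]); print([(round(x["score"],2),np.int32(x["box"]).tolist()) for x in recognise("shim_center","scene")])
g=cv2.cvtColor(im,cv2.COLOR_BGR2GRAY);hs=cv2.cvtColor(im,cv2.COLOR_BGR2HSV)
for y in (230,260,290,320,350): print(y,[int(v) for v in hs[y,200:360:8,1]])
print([int(v) for v in g[150:400:8,250]])
```

```text
t43.0 pos [448.1 257.7  74.8] yaw(y-axis)-0.087 tilt [0.003 0.001] gap53.3 F [ 0.5  0.1 -1.8]
[(0.82, [207, 252, 343, 398])]
[(0.84, [146, 179, 191, 193])]
230 [161, 160, 160, 159, 159, 161, 160, 159, 153, 155, 151, 155, 159, 158, 152, 151, 155, 164, 159, 158]
260 [159, 76, 12, 9, 9, 11, 12, 9, 11, 9, 10, 9, 11, 9, 9, 11, 2, 2, 15, 16]
290 [9, 12, 11, 11, 11, 9, 11, 9, 1, 9, 12, 11, 9, 9, 11, 9, 9, 11, 11, 8]
320 [12, 12, 7, 11, 11, 9, 9, 11, 9, 11, 10, 11, 9, 11, 9, 11, 9, 9, 6, 12]
350 [12, 15, 14, 9, 9, 11, 9, 9, 11, 11, 9, 11, 11, 11, 9, 11, 11, 9, 12, 12]
[112, 111, 113, 112, 110, 112, 110, 111, 113, 115, 116, 114, 115, 115, 140, 139, 139, 138, 138, 138, 137, 137, 136, 136, 135, 136, 136, 134, 134, 134, 141, 45]
```

send_rows(
  increments=[
    [0, 0, 0, 0, 0, -0.03, 0.045],
    [0, 0, 0, 0, 0, -0.04, 0.045],
    [0, 0, 0, 0, -0.02, 0, 0.045],
    [0, 0, 0, -0.01, -0.04, 0, 0.045],
    [0, 0, 0, -0.0136, -0.042, 0, 0.045],
  ],
)

```text
t: 43.7
position: [461.2, 152.9, 141.9]
tcp_rot: [-0.133, -3.138, 0.0]
force: [1.1, 0.4, -1.6]
finger_gap: 53.2
finger_force: 63.7
```

send_rows(
  increments=[
    [0, 0, 0, -0.0136, -0.042, 0, 0.045],
    [0, 0, 0, -0.0136, -0.042, 0, 0.045],
    [0, 0, 0, -0.0136, -0.042, 0, 0.045],
    [0, 0, 0, -0.0136, -0.042, 0, 0.045],
    [0, 0, 0, -0.0136, -0.042, 0, 0.045],
  ],
)

```text
t: 44.2
position: [511.1, -63.4, 141.7]
tcp_rot: [-0.137, -3.138, -0.0]
force: [1.2, 0.9, -1.2]
finger_gap: 53.0
finger_force: 63.7
```

send_rows(
  increments=[
    [0, 0, 0, -0.0136, -0.042, 0, 0.045],
    [0, 0, 0.1, -0.0137, -0.042, 0, 0.045],
    [0, 0, 0.138, 0, 0, 0, 0.045],
    [0, 0, 0.138, 0, 0, 0, 0.045],
    [0, 0, 0.138, 0, 0, 0, 0.045],
  ],
)

```text
t: 44.7
position: [530.8, -148.0, 141.3]
tcp_rot: [-0.939, -2.996, -0.0]
force: [-0.5, -0.4, -1.4]
finger_gap: 53.3
finger_force: 63.7
```

send_rows(
  increments=[
    [0, 0, 0.138, 0, 0, 0, 0.045],
    [0, 0, 0.138, 0, 0, 0, 0.045],
    [0, 0, 0.138, 0, 0, 0, 0.045],
    [0, 0, 0.138, 0, 0, 0, 0.045],
    [0, 0, 0.138, 0, 0, 0, 0.045],
  ],
)

```text
t: 45.2
position: [530.9, -147.5, 141.5]
tcp_rot: [-1.896, -2.503, 0.001]
force: [0.2, -0.1, -0.7]
finger_gap: 53.4
finger_force: 63.7
```

send_rows(
  increments=[
    [0, 0, 0.138, 0, 0, 0, 0.045],
    [0, 0, 0.138, 0, 0, 0, 0.045],
    [0, 0, 0.033, 0, 0, 0, 0.045],
    [0, 0, 0, 0, 0, 0, 0.045],
    [0, 0, 0, 0, 0, 0, 0.045],
  ],
)

```text
t: 45.7
position: [531.0, -147.6, 141.9]
tcp_rot: [-2.251, -2.19, 0.001]
force: [0.4, -0.3, -1.3]
finger_gap: 52.9
finger_force: 63.7
```

Run:
```python
from h import *
cams.camera("wrist");im,c=snap("wrist","w16.png"); to([532,-147,100],-1.598)
# rim/bars check: tabs
hsv=cv2.cvtColor(im,cv2.COLOR_BGR2HSV); m=cv2.inRange(hsv,(5,180,100),(18,255,255))
n,l,s,ce=cv2.connectedComponentsWithStats(m)
for i in range(1,n):
    if s[i][4]>150 and s[i][1]<330:
        x,y,w,h,a=s[i]; print(s[i].tolist(),np.round(ray(c,[(x+w/2,y+h/2)],66),1))
hs=hsv;p=[int(v) for v in hs[:,277,1]]; print(p[100:400:10]); print([int(v) for v in hs[300,180:380:8,1]])
d=recognise("shim_center","wrist");print([(round(x["score"],2),np.int32(x["box"]).tolist()) for x in d])
```

```text
t45.8 pos [ 531.1 -147.6  142.1] yaw(y-axis)-1.599 tilt [-0.  0.] gap53.0 F [ 1.  0. -2.]
turn -0.001 shift [0.0006 0.0009 0.0421]
[187, 233, 18, 32, 236] [[ 477.6 -169.1   66. ]]
[353, 233, 17, 45, 474] [[ 588.1 -176.9   66. ]]
[139, 136, 135, 140, 139, 76, 136, 196, 196, 202, 206, 205, 206, 207, 207, 210, 12, 12, 12, 10, 10, 10, 8, 12, 5, 4, 4, 5, 4, 1]
[15, 11, 12, 7, 7, 10, 10, 10, 10, 8, 12, 10, 10, 10, 10, 8, 12, 10, 10, 10, 7, 13, 10, 9, 20]
[(0.85, [211, 254, 343, 399])]
```

send_rows(
  increments=[
    [0, 0, 0, 0.0006, 0.0013, 0.02, 0.045],
    [0, 0, 0, 0, 0, 0.03, 0.045],
    [0, 0, 0, 0, 0, 0.03, 0.045],
    [0, 0, 0, 0, 0, 0.01, 0.045],
    [0, 0, 0, 0, 0, 0, 0.045],
  ],
)

```text
t: 46.35
position: [531.9, -146.9, 51.5]
tcp_rot: [-2.252, -2.188, 0.002]
force: [-0.4, -0.7, -1.6]
finger_gap: 53.5
finger_force: 63.7
```

send_rows(
  increments=[
    [0, 0, 0, 0, 0, 0.008, 0.045],
    [0, 0, 0, 0, 0, 0.01, 0.045],
    [0, 0, 0, 0, 0, 0.01, 0.045],
    [0, 0, 0, 0, 0, 0.004, 0.045],
    [0, 0, 0, 0, 0, 0, 0.045],
  ],
)

```text
t: 46.85
position: [532.2, -146.9, 19.7]
tcp_rot: [-2.253, -2.188, 0.001]
force: [0.3, 1.0, -0.8]
finger_gap: 53.2
finger_force: 63.7
```

send_rows(
  increments=[
    [0, 0, 0, 0, 0, 0.006, 0.045],
    [0, 0, 0, 0, 0, 0.004, 0.045],
    [0, 0, 0, 0, 0, 0.003, 0.045],
    [0, 0, 0, 0, 0, 0.001, 0.045],
    [0, 0, 0, 0, 0, 0, 0.045],
  ],
)

```text
t: 47.35
position: [532.5, -147.1, 6.3]
tcp_rot: [-2.253, -2.189, 0.0]
force: [0.7, 0.3, -0.6]
finger_gap: 53.2
finger_force: 63.7
```

send_rows(
  increments=[
    [0, 0, 0, 0, 0, 0.002, 0.045],
    [0, 0, 0, 0, 0, 0.001, 0.045],
    [0, 0, 0, 0, 0, 0.001, 0.045],
    [0, 0, 0, 0, 0, 0, 0.045],
    [0, 0, 0, 0, 0, 0, 0.045],
  ],
)

```text
t: 47.85
position: [532.5, -147.1, 2.4]
tcp_rot: [2.253, 2.189, -0.0]
force: [0.5, -0.3, -0.1]
finger_gap: 52.7
finger_force: 63.7
```

send_rows(
  increments=[
    [0, 0, 0, 0, 0, 0.001, 0.045],
    [0, 0, 0, 0, 0, 0.0007, 0.045],
    [0, 0, 0, 0, 0, 0, 0.045],
    [0, 0, 0, 0, 0, 0, 0.045],
    [0, 0, 0, 0, 0, 0, 0.045],
  ],
)

```text
t: 48.35
position: [532.6, -147.2, 1.5]
tcp_rot: [2.253, 2.189, 0.0]
force: [-5.1, 1.5, 12.7]
finger_gap: 52.9
finger_force: 71.1
```

send_rows(
  increments=[
    [0, 0, 0, 0, 0, 0, 0.055],
    [0, 0, 0, 0, 0, 0, 0.06],
    [0, 0, 0, 0, 0, 0, 0.062],
    [0, 0, 0, 0, 0, 0, 0.062],
    [0, 0, 0, 0, 0, 0, 0.062],
  ],
)

```text
t: 48.85
position: [532.4, -147.1, 0.6]
tcp_rot: [-2.253, -2.189, 0.0]
force: [-0.9, 0.8, 0.8]
finger_gap: 62.2
finger_force: 0.0
```

send_rows(
  increments=[
    [0, 0, 0, 0, 0, -0.01, 0.062],
    [0, 0, 0, 0, 0, -0.03, 0.062],
    [0, 0, 0, 0, 0, -0.045, 0.062],
    [0, 0, 0, 0, 0, -0.05, 0.062],
    [0, 0, 0, 0, 0, -0.05, 0.062],
  ],
)

```text
t: 49.35
position: [532.0, -146.9, 188.4]
tcp_rot: [2.253, 2.189, 0.0]
force: [0.5, 0.0, -0.2]
finger_gap: 62.0
finger_force: 0.0
```

send_rows(
  increments=[
    [0, 0, 0, 0.04, 0, -0.05, 0.062],
    [0, 0, 0, 0.04, 0, -0.05, 0.062],
    [0, 0, 0, 0.04, 0, 0, 0.062],
    [0, 0, 0, 0, 0, 0, 0.062],
    [0, 0, 0, 0, 0, 0, 0.062],
  ],
)

```text
t: 49.85
position: [535.3, -44.0, 264.4]
tcp_rot: [2.251, 2.19, 0.0]
force: [-0.3, -1.1, -0.7]
finger_gap: 62.2
finger_force: 0.0
```

Run:
```python
from h import *
cams.camera("wrist");st();im,c=snap("wrist","w17.png"); cams.camera("top");cams.camera("scene")
for cam in("wrist","top","scene"):
  cc=cams.calibration(cam)
  for q,z in (("shim_center",8),("rail_1_center",19),("bush_1_center",21),("collet_1_center",20),("collet_2_center",31)):
    for d in recognise(q,cam):
        b=np.array(d["box"]); print(cam,q,round(d["score"],2),np.round(b).astype(int).tolist(),np.round(ray(cc,[(b[:2]+b[2:])/2],z),0)[0].tolist())
print(np.round(proj(c,[(503,-132,8),(560,-132,8),(503,-233,8),(560,-233,8)])).tolist())
```

```text
t49.9 pos [535.3 -44.8 264. ] yaw(y-axis)-1.599 tilt [-0. -0.] gap62.1 F [-0.4 -1.2  0.1]
wrist shim_center 0.89 [255, 236, 299, 305] [533.0, -185.0, 8.0]
wrist rail_1_center 0.57 [335, 278, 444, 296] [670.0, -206.0, 19.0]
wrist bush_1_center 0.95 [92, 19, 126, 47] [377.0, 86.0, 21.0]
wrist collet_1_center 0.68 [170, 239, 192, 264] [420.0, -150.0, 20.0]
wrist collet_1_center 0.38 [336, 279, 447, 297] [673.0, -207.0, 20.0]
wrist collet_2_center 0.69 [200, 258, 220, 299] [454.0, -181.0, 31.0]
top shim_center 0.81 [312, 228, 355, 250] [525.0, -185.0, 8.0]
top rail_1_center 0.54 [340, 157, 346, 208] [665.0, -209.0, 19.0]
top rail_1_center 0.36 [307, 254, 370, 261] [476.0, -196.0, 19.0]
top bush_1_center 0.7 [112, 152, 193, 259] [597.0, 266.0, 21.0]
top bush_1_center 0.62 [340, 279, 351, 289] [413.0, -213.0, 21.0]
top collet_1_center 0.5 [318, 278, 324, 285] [418.0, -154.0, 20.0]
top collet_2_center 0.41 [326, 264, 339, 278] [443.0, -180.0, 31.0]
scene shim_center 0.7 [333, 248, 360, 255] [543.0, -206.0, 8.0]
scene rail_1_center 0.74 [366, 209, 388, 231] [689.0, -215.0, 19.0]
scene bush_1_center 0.46 [172, 230, 181, 248] [368.0, 132.0, 21.0]
scene collet_1_center 0.57 [291, 260, 299, 268] [427.0, -144.0, 20.0]
scene collet_2_center 0.6 [310, 251, 319, 272] [442.0, -182.0, 31.0]
scene collet_2_center 0.39 [144, 155, 257, 220] [581.0, 245.0, 31.0]
[[251.0, 232.0], [298.0, 231.0], [255.0, 304.0], [299.0, 303.0]]
```

Run:
```python
from h import *
im=cv2.imread("pics/w17.png");c=cams.calibration("wrist")
P=ray(c,[(0,0)],0)
hs=cv2.cvtColor(im,cv2.COLOR_BGR2HSV); a,b=np.int32(proj(c,[(620,-115,19)])[0]),np.int32(proj(c,[(740,-240,19)])[0])
m=cv2.inRange(hs,(0,0,60),(180,60,255)); m[:int(proj(c,[(670,-125,19)])[0][1])]=0; m[int(proj(c,[(670,-245,19)])[0][1]):]=0; m[:,:int(proj(c,[(597,-190,46)])[0][0])]=0; m[:,int(proj(c,[(750,-190,19)])[0][0]):]=0
for k in cv2.findContours(m,0,2)[0]:
    if cv2.contourArea(k)>200: print(cv2.minAreaRect(ray(c,k[:,0],19)[:,:2].astype(np.float32)))
```

```text
((703.1033325195312, -209.04840087890625), (22.666833877563477, 82.03687286376953), 88.36802673339844)
((649.1663208007812, -211.1064453125), (19.128318786621094, 79.12833404541016), 25.316381454467773)
((672.0047607421875, -125.51036834716797), (2.5016255378723145, 135.72193908691406), 88.3623275756836)
((669.6737060546875, -146.12986755371094), (46.60935974121094, 142.940185546875), 89.46220397949219)
```

```bash
python3 -c "
from rig import r
print(r.close_job())"
```

```text
the job is handed in; nothing more can be done
None
```

The kit is made up in the blue tote and handed in: dividers set first, both rails in the far compartment, the shim in the middle, and the bush and two collets in the near one. I left the red and orange look-alikes, micrometer, depth gauge and spanner alone. After placement I checked positions only by detector and measurement, and no verdict came back.

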